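# Mount a polished specimen puck face-down with the flip-over jig

### The arm

A 6-joint arm with a two-finger parallel gripper is mounted at the origin on a cart in front of the work surface, level with it; the furniture and walls round the work are solid. World frame = base frame: x ahead of the robot, y to its left, z up, the work surface at z = 0. Lengths are in m, angles in rad, forces in N, time in s.
With the tool pointing down it reaches from about 0.375 to 0.9 m from the base axis. Payload 3.1 kg.
Tool frame: the origin (TCP) lies midway between the tips of the shut fingers; the grasp point (between the pads) lies 19 mm behind it (manip.grasp_offset is the distance from the TCP to the grasp point, in m); z points along the fingers, y is the line along which they close (so a half turn about z gives the same grasp; the last joint's range is limited). The gripper opens to 85 mm and grips with 20 to 120 N. Pads are 22 mm wide; open, the fingers measure 114 mm over their backs; the gripper's body (76 mm by 85 mm) begins 54 mm behind the grasp point. The pads swing forward as they close: fully open they stand 13 mm farther back than shut.
Start: joints at [-1.306, 0.527, 1.433, -0, 1.181, -0.178], TCP at [0.268, -0.564, 0.205] pointing down, gripper open.
Joint ranges: [-3.08, 3.08], [-0.75, 2.2], [0.22, 2.44], [-1.43, 4.57], [0, 2.65], [-2.85, 2.85]. Speed limits (rad/s): [2.79, 2.79, 3.14, 3.14, 3.14, 3.14].

### API

Orientations are given as a unit quaternion [x, y, z, w].
In Python, from station import sensors, cams, order, manip gives the robot as it stands.
- The arm moves only by the tool move_arm, never from a script. Its argument "targets" is a list of rows, each an object of numbers: "dx", "dy", "dz": the shift along the world's x, y, z normalised to -1 to 1, where 1 is 25 mm; "rx", "ry", "rz": the turn, a rotation vector about the world's x, y, z normalised to -1 to 1, where 1 is 30 degrees. A call has exactly 10 rows; each row shifts and turns the commanded pose from where the row before left it; what a row does not reach is not made up. A row lasts 1/8 s, in which the tool goes at most 62.5 mm and 10.7 degrees, less where a joint would pass 70% of its speed; a pose out of reach is approached as far as the arm can. A call with a number of a shift or a turn outside -1 to 1 is refused whole. A call with a gripper value outside its range is refused whole. "claw" is the opening in per cent of the stroke, from 0 (shut) to 100 (fully open), set as the call begins (left out, the last holds). The fingers move at their own pace and stop on an object; "newtons" is the grip in N (left out, the last holds). Time passes only in rows, so rows that do not move let the fingers close, or fill a call up. It gives the time, the measured TCP pose, the force, the opening and the grip force at its end, in the units of the state.
- sensors.sense(): the state, without advancing time (a new reading comes with each control period).
- cams.snapshot(name): name is "scene" or "top" or "wrist"; returns the picture (420x560x3 uint8, red, green, blue); there is no depth.
- cams.camera_model(name): a dict with "fx", "fy", "cx", "cy" (pixels), "extrinsics" (4x4, takes a point from world to camera coordinates). Camera axes: x right, y down, z forward; pixel columns grow to the right and rows downward; lengths in m; the calibration is good to about 2 mm. A picture is of the moment at which its call begins: read the wrist's pose just before it. camera_model takes no time and is no camera call; for the wrist camera it gives the pose at the moment of the call.
- order.sign_off(): hands the job in; it is judged then, once.
The state is a dict: "t": time; "q": joint angles; "qd": joint speeds; "tau": joint torques, N m; "tcp_pos": TCP position; "tool_rot": TCP orientation; "force": force on the tool from outside, world axes, zero at the start; "ft_torque": the same for the moment, N m; "finger_gap": opening from 0.0 (shut) to 1.0 (fully open); "gripper_force": force on a finger pad.
Only numpy, scipy, OpenCV 4.12 (cv2) and the standard library are available. Lean on these libraries where they do the work, as an engineer would, in place of code of your own. Each camera call takes 0.05 s, during which the arm holds its last target. There are 200 camera calls.

### The job

Mount the polished specimen puck face-down in the nest of the flip-over jig: swing the flipper plate open, seat the puck in its pocket with the polished face up, swing the plate right over so that the puck drops face-down into the nest, and swing the plate fully back again. Then build the stack in the nest on the puck's back: first every thin spacer ring that lies on the bench (two or three of them), and last the thick retaining ring on top, all lying flat between the guides. Leave the flask and the rock behind the jig where they are.

Things in the scene. Friction and masses are not known exactly. Their poses are not given: they have to be found in the camera images.
- jig: flip-over jig, fixed on the bench: aluminium base plate 116 x 222 x 8 mm. Origin: centre of its underside; x: along the hinge, roughly away from the robot (turned by up to 13 degrees); y: to the loading side, the robot's left; the nest is on the -y side. Two hinge posts at x = +-52 mm, 53 mm high.
- hinge (a point): middle of the hinge axis, 44 mm above the bench; the axis runs along the jig's x
- flipper (a joint): plate angle about the jig's +x, rad: 0 = open on the +y side, pocket up; pi/2 upright; pi = folded upside down over the nest. Starts at 3.04 to 3.14. Damped: let go, the 0.3 kg plate sinks in some seconds to the side it leans to. It takes up to 4 N at the bar. Keeper tabs hold the part in during the swing; they are clear of it only near 0 (below 0.1) and near pi (above 3.04), where it drops out.
- bar (a point): middle of the flipper's round grip bar: steel, 10 mm thick, 80 mm long between its two carrying arms, parallel to the hinge, 135 mm from its axis, about 37 mm clear of the rest of the plate. It runs round the hinge on a 135 mm circle and is 44 mm over the bench when the plate is down on either side. Held lightly it turns between vertical fingers, so it can be carried round from above.
- pocket (a point): centre of the floor of the flipper plate's pocket (22 mm above the bench when open, 50 mm from the hinge axis); axes as the jig's when open. Slippery white plastic guides 16 mm high stand on the +y and -y sides, 63 mm apart inside; the +x and -x sides are open for fingers (40 mm wide, floor reaching 42 mm each way). Dark keeper tabs slide along the guides' tops as the plate swings (see the joint).
- nest (a point): centre of the nest's floor (9 mm above the bench, 50 mm from the hinge axis, under the folded-over pocket); axes as the jig's, z up. Slippery white plastic guides on the +y and -y sides stand 35 mm above this floor, 64 mm apart inside, flared a little in the top 4 mm; the +x and -x sides are open for fingers (40 mm wide, base below it reaching 58 mm each way).
- puck: specimen puck: solid grey resin disc, 60 mm diameter, 14 mm thick, 65 to 125 g, a stone disc showing in its flat polished face; its back has a bevelled rim and a small white dot. Origin: centre of the back; z: its axis, from back to polished face. Starts on the bench with the face (z) up.
- spacer_0: flat aluminium spacer ring, 60 mm outside, 36 mm bore, 6 mm thick (the retaining ring is 14 mm thick). Origin: centre of the flat side that faces down at the start; z: its axis, up at the start; both sides are alike. Two or three spacers are there; an absent one reads None.
- spacer_1: flat aluminium spacer ring, 60 mm outside, 36 mm bore, 6 mm thick (the retaining ring is 14 mm thick). Origin: centre of the flat side that faces down at the start; z: its axis, up at the start; both sides are alike. Two or three spacers are there; an absent one reads None.
- spacer_2: flat aluminium spacer ring, 60 mm outside, 36 mm bore, 6 mm thick (the retaining ring is 14 mm thick). Origin: centre of the flat side that faces down at the start; z: its axis, up at the start; both sides are alike. Two or three spacers are there; an absent one reads None.
- retainer: thick aluminium retaining ring, 60 mm outside, 42 mm bore, 14 mm thick, both sides alike. Origin: centre of the flat side which faces down at the start; z: its axis, pointing up at the start.
- flask: conical flask, 61 mm wide, 105 mm high, behind the jig; leave it. Origin: centre of its foot
- rock: rock specimen, 63 x 74 x 44 mm, at the back right; leave it. Origin: centre of its underside
Not all that is in view belongs to the job. Leave any green look-alike of the retainer alone. Leave any pink look-alike of the spacer_1 alone.

How it is judged:
On the way, in this order (a step that is already met when the one before it is completed fails the run):
1. the flipper plate is swung open (below 0.12 rad) (value of joint flipper below 0.12 rad), for 0.2 s.
2. the puck lies in the open plate's pocket with its face up (within 6 mm of the pocket's centre, flat) (value of joint flipper below 0.12 rad and distance between puck and pocket below 0.006 m and angle between puck's own z axis and vertical below 0.12 rad), for 0.2 s.
3. the plate is swung over (above 3.0 rad) and the puck has dropped out of it, face-down, into the nest (within 15 mm of its axis) (value of joint flipper above 3 rad and angle between puck's own z axis and vertical above 2.3 rad and horizontal distance between puck and nest below 0.015 m and z of puck in the frame of nest below 0.036 m), for 0.2 s.
4. the plate is back (below 0.12 rad) and the puck still lies face-down in the nest (value of joint flipper below 0.12 rad and horizontal distance between puck and nest below 0.006 m and z of puck in the frame of nest between 0.01 and 0.018 m and angle between puck's own z axis and vertical above 3 rad), for 0.2 s.
5. every spacer that is there lies flat in the nest on the puck (horizontal distance between each of spacer_0, spacer_1, spacer_2, puck and nest below 0.006 m and z of spacer_0 in the frame of nest between 0.011 and 0.035 m and (angle between spacer_0's own z axis and vertical below 0.12 rad or angle between spacer_0's own z axis and vertical above 3.02 rad) and z of spacer_1 in the frame of nest between 0.011 and 0.035 m and (angle between spacer_1's own z axis and vertical below 0.12 rad or angle between spacer_1's own z axis and vertical above 3.02 rad) and z of spacer_2 in the frame of nest between 0.011 and 0.035 m and (angle between spacer_2's own z axis and vertical below 0.12 rad or angle between spacer_2's own z axis and vertical above 3.02 rad) and z of puck in the frame of nest between 0.01 and 0.018 m and angle between puck's own z axis and vertical above 3 rad), for 0.2 s.
At the end, for the whole second after the job is handed in: The puck lies face-down on the nest's floor, every spacer present lies flat on it, the retaining ring lies flat on top of them all, each within 6 mm of the nest's axis; the flipper plate is swung back (below 0.12 rad); everything is at rest (all of step 5 and horizontal distance between retainer and nest below 0.006 m and ((angle between retainer's own z axis and vertical below 0.12 rad and z of retainer in the frame of nest below 0.036 m) or (angle between retainer's own z axis and vertical above 3.02 rad and z of retainer in the frame of nest below 0.049 m)) and (angle between spacer_0's own z axis and vertical above 3.02 rad or z of retainer in the frame of spacer_0 above 0.003 m) and (angle between spacer_1's own z axis and vertical above 3.02 rad or z of retainer in the frame of spacer_1 above 0.003 m) and (angle between spacer_2's own z axis and vertical above 3.02 rad or z of retainer in the frame of spacer_2 above 0.003 m) and value of joint flipper below 0.12 rad and linear speed of each of puck, spacer_0, spacer_1, spacer_2, retainer below 0.02 m/s); the robot touches nothing.
It fails at once if the flask is displaced by more than 5 cm (distance of flask from where it was at the start of the episode above 0.05 m).
It fails at once if the rock is displaced by more than 5 cm (distance of rock from where it was at the start of the episode above 0.05 m).
Of spacer_0, spacer_1, spacer_2 only 2 to 3 are there at a start; the rules pass over those that are not, and their reading is None.
At some moment in a run one of spacer_0, spacer_1, spacer_2, retainer may be knocked a few centimetres aside while the robot is not near it.
Once in a run the grip may slacken for a moment while it holds something.
It also fails if it takes over 208 s, if anything falls off the work surface, if the arm or the gripper's body presses on something with over 40 N, if the wrist force passes 120 N, or if a joint passes its speed limit or range.

## Working session

There is one attempt and no reset: what is moved stays moved. The work goes in short steps, Python scripts to look and compute and a tool call to move; the robot and the scene stay as the last step left them, time stands still between calls to the robot, and variables do not carry over. Pictures are saved under pics/ and viewed, at most 14 in all, crops included, and the job is handed in when it is done.

Besides the shell and the picture viewer there is one more tool, called after ">>>" in YAML: its name, and indented under it one key for each argument. move_arm: Moves the arm, as the interface text tells. Scaled input: -1 to 1 covers 25 mm each way for a shift and 30 degrees each way for a turn. Its arguments: {"type":"object","properties":{"targets":{"type":"array"},"claw":{"type":"number"},"newtons":{"type":"number"}},"required":["targets"]}

```bash
ls; mkdir -p pics
cat > h.py <<'E'
import numpy as np, cv2
from station import sensors, cams, order, manip
def snap(n,f=None):
    m=cams.camera_model(n); im=np.asarray(cams.snapshot(n))
    if f: cv2.imwrite('pics/'+f+'.png',im[...,::-1])
    return im,m
def ray(m,u,v,z):
    E=np.array(m['extrinsics']);R=E[:3,:3];t=E[:3,3]
    c=-R.T@t; d=R.T@np.array([(u-m['cx'])/m['fx'],(v-m['cy'])/m['fy'],1])
    return c+d*(z-c[2])/d[2]
def proj(m,p):
    E=np.array(m['extrinsics']); q=E[:3,:3]@np.array(p)+E[:3,3]
    return np.array([m['fx']*q[0]/q[2]+m['cx'],m['fy']*q[1]/q[2]+m['cy']])
E
python3 - <<'E'
from h import *
a,m=snap('top','top0'); b,k=snap('scene','scene0')
for x in (m,k): print(x['fx'],np.round(x['extrinsics'],3).tolist())
s=sensors.sense(); print(s['t'],s['tool_rot'],s['finger_gap'],manip.grasp_offset)
E
```

```text
pics
407.7680357319344 [[0.019, -1.0, 0.025, 0.012], [-0.998, -0.021, -0.064, 0.569], [0.064, -0.023, -0.998, 1.174], [0.0, 0.0, 0.0, 1.0]]
484.7141692723261 [[-0.862, -0.506, 0.008, 0.476], [-0.308, 0.511, -0.802, 0.217], [0.402, -0.695, -0.597, 1.363], [0.0, 0.0, 0.0, 1.0]]
0.1 [ 9.75487370e-01  2.20053212e-01 -3.25201301e-05 -9.86807267e-04] 1.001968918753532 0.0187
```

View pics/top0.png

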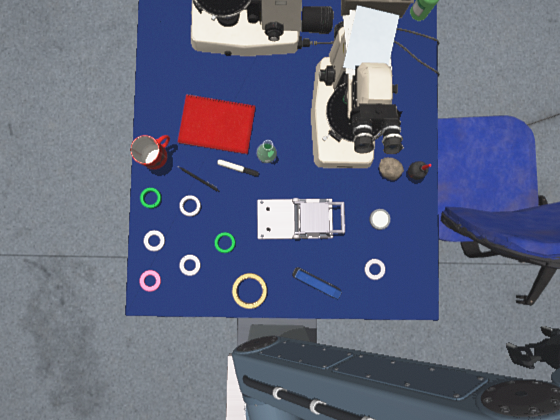

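View pics/scene0.png

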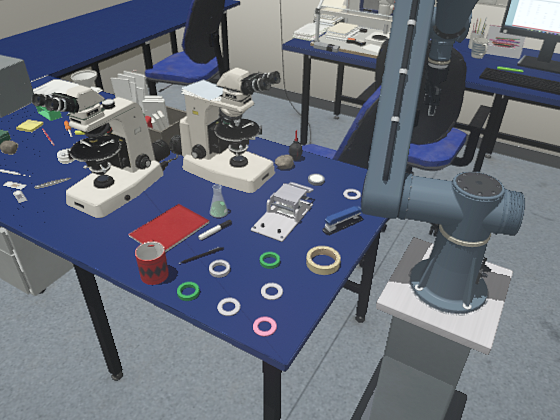

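The top view shows grey rings at (190,206), (153,241), (189,265) and (375,269), and the puck at (380,218). The jig is at (300,218) with its bar at about (339,217). There are green look-alikes at (150,198) and (225,242) and a pink one at (150,281). Next I'll enlarge the rings to tell which is the retainer.

Run:
```python
from h import *
a=cv2.imread('pics/top0.png')[...,::-1]; b=cv2.imread('pics/scene0.png')[...,::-1]
m=cams.camera_model('top');k=cams.camera_model('scene')
hsv=cv2.cvtColor(a,cv2.COLOR_RGB2HSV)
mask=((hsv[...,1]<70)&(hsv[...,2]>120)).astype(np.uint8)
mask[:180]=0;mask[320:]=0;mask[:,:130]=0;mask[:,437:]=0
cs,h=cv2.findContours(mask,cv2.RETR_CCOMP,cv2.CHAIN_APPROX_NONE)
for i,c in enumerate(cs):
    if len(c)<10 or h[0][i][3]>=0: continue
    M=cv2.fitEllipse(c); holes=[cv2.contourArea(cs[j]) for j in range(len(cs)) if h[0][j][3]==i]
    print(np.round(M[0],1),np.round(M[1],1),cv2.contourArea(c),holes,np.round(ray(m,*M[0],0.006),4))
R=[]
for u,v in [(190,206),(153,241),(189,265),(375,269),(380,218)]:
    p=ray(m,u,v,.006); s=np.round(proj(k,p)).astype(int)
    x=[cv2.resize(im[cy-18:cy+18,cx-18:cx+18],(150,150),interpolation=cv2.INTER_CUBIC) for im,cx,cy in((a,u,v),(b,s[0],s[1]))]
    R.append(np.vstack(x))
J=cv2.resize(a[185:255,245:360],(460,280),interpolation=cv2.INTER_CUBIC)
J2=cv2.resize(b[170:250,245:330],(290,280),interpolation=cv2.INTER_CUBIC)
cv2.imwrite('pics/c0.png',np.vstack([np.hstack(R),np.hstack([J,J2])])[...,::-1])
```

```text
[339.9 319. ] [ 0.  46.5] 0.0 [] [ 0.2601 -0.1653  0.006 ]
[276.  318.5] [0. 1.] 48.0 [] [0.2588 0.0212 0.006 ]
[123.4 317.4] [  2.9 226.5] 228.0 [] [0.2556 0.4606 0.006 ]
[253.  286.1] [38.8 47.1] 0.0 [] [0.3509 0.09   0.006 ]
[252.1 289.8] [19.9 22.3] 2.5 [] [0.3403 0.0923 0.006 ]
[236.1 279.4] [0.  0.7] 0.0 [] [0.3695 0.1397 0.006 ]
[149.9 279.9] [16.7 18.3] 237.5 [181.5] [0.3638 0.3892 0.006 ]
[374.4 268.9] [20.3 20.5] 324.0 [107.0] [ 0.407  -0.2657  0.006 ]
[189.3 264.7] [20.2 21. ] 330.5 [116.0] [0.4098 0.277  0.006 ]
[153.6 240.2] [20.2 20.9] 328.5 [118.0] [0.4787 0.3829 0.006 ]
[379.8 218.5] [19.  19.9] 295.5 [] [ 0.5558 -0.2812  0.006 ]
[297.2 217.6] [ 41.7 106.8] 3157.0 [2.0, 4.0, 2.0, 14.0, 2.0, 13.5, 243.5, 112.0, 2.0, 2.0] [ 0.5534 -0.0358  0.006 ]
[189.3 205.1] [20.3 20.6] 326.5 [156.5] [0.5837 0.2827 0.006 ]
[130.  183.1] [0.  7.1] 0.0 [] [0.6449 0.4582 0.006 ]
```

View pics/c0.png

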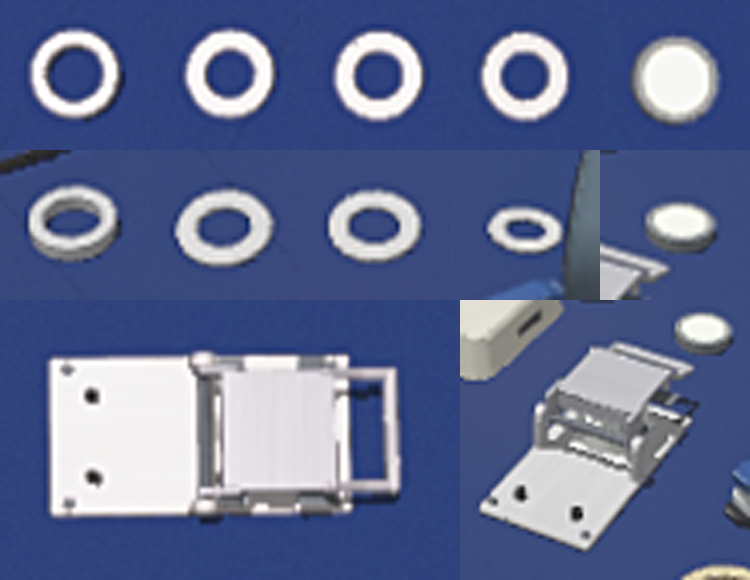

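Rings from left to right in the crop:
- (189,205) has the larger bore and is thicker, so it is the retainer.
- (153,240), (189,265) and (374,269) are the thin spacers, three of them.
- (380,218) is the puck, face up.

The green and pink rings are not part of the job. Next I'll work out the jig's pose and where to move.

Run:
```python
from h import *
m=cams.camera_model('top')
P={k:ray(m,u,v,z) for k,(u,v,z) in dict(LT=(257.3,199.2,.008),LB=(258,239.3,.008),RT=(332.5,198.8,.008),RB=(332.5,238.8,.008),bt=(343.5,201.5,.044),bb=(344.5,232.5,.044),puck=(379.8,218.5,.014)).items()}
for k,v in P.items(): print(k,np.round(v,4))
w=cams.camera_model('wrist');E=np.array(w['extrinsics']);c=-E[:3,:3].T@E[:3,3]
s=sensors.sense();from scipy.spatial.transform import Rotation as Ro
R=Ro.from_quat(s['tool_rot']).as_matrix();print('camtool',R.T@(c-s['tcp_pos']),np.round(E[:3,:3]@R,3),w['fx'],s['tcp_pos'])
print(np.round(R,3))
```

```text
LT [0.6053 0.0832 0.008 ]
LB [0.4873 0.0785 0.008 ]
RT [ 0.6113 -0.1395  0.008 ]
RB [ 0.493  -0.1407  0.008 ]
bt [ 0.6006 -0.1656  0.044 ]
bb [ 0.5116 -0.1692  0.044 ]
puck [ 0.5554 -0.2791  0.014 ]
camtool [ 0.06474608 -0.00034819 -0.16946156] [[ 0.     1.     0.001]
 [-0.966  0.001 -0.259]
 [-0.259 -0.     0.966]] 324.1863791585815 [ 0.26818603 -0.5637656   0.20401824]
[[ 0.903  0.429 -0.   ]
 [ 0.429 -0.903  0.002]
 [ 0.    -0.002 -1.   ]]
```

>>> move_arm:
  targets:
    - {"dx": 0.57,"dy": 0.8,"rz": -0.04}
    - {"dx": 0.57,"dy": 0.8,"rz": -0.04}
    - {"dx": 0.57,"dy": 0.8,"rz": -0.04}
    - {"dx": 0.57,"dy": 0.8,"rz": -0.04}
    - {"dx": 0.57,"dy": 0.8,"rz": -0.04}
    - {"dx": 0.57,"dy": 0.8,"rz": -0.04}
    - {"dx": 0.57,"dy": 0.8,"rz": -0.04}
    - {"dx": 0.57,"dy": 0.8,"rz": -0.04}
    - {"dx": 0.57,"dy": 0.8,"rz": -0.04}
    - {"dx": 0.57,"dy": 0.8,"rz": -0.04}
  claw: 100
  newtons: 20

```text
schema error: expected keys dx, dy, dz, rx, ry, rz
```

>>> move_arm:
  targets:
    - {"dx": 0.57,"dy": 0.8,"rz": -0.04}
    - {"dx": 0.57,"dy": 0.8,"rz": -0.04}
    - {"dx": 0.57,"dy": 0.8,"rz": -0.04}
    - {"dx": 0.57,"dy": 0.8,"rz": -0.04}
    - {"dx": 0.57,"dy": 0.8,"rz": -0.04}
    - {"dx": 0.57,"dy": 0.8,"rz": -0.04}
    - {"dx": 0.57,"dy": 0.8,"rz": -0.04}
    - {"dx": 0.57,"dy": 0.8,"rz": -0.04}
    - {"dx": 0.57,"dy": 0.8,"rz": -0.04}
    - {"dx": 0.57,"dy": 0.8,"rz": -0.04}

```text
schema error: expected keys dx, dy, dz, rx, ry, rz
```

Run:
```python
from h import *
s=sensors.sense();w,m=snap('wrist','w1'); print(s['t'],s['tcp_pos'],s['tool_rot'])
```

```text
0.1 [ 0.26818603 -0.5637656   0.20401824] [ 9.75487370e-01  2.20053212e-01 -3.25201301e-05 -9.86807267e-04]
```

View pics/w1.png

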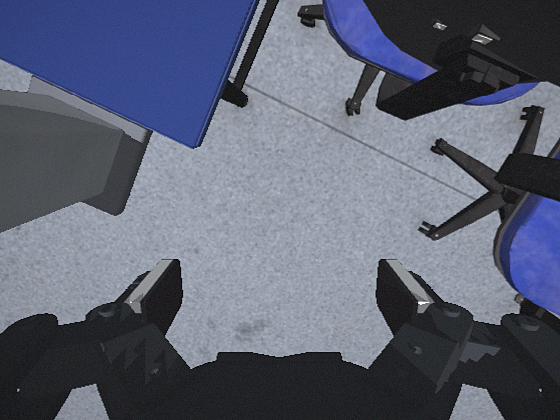

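The picture shows only the floor and the table's edge, because the move was refused: every row needs all six keys.

>>> move_arm:
  targets:
    - {"dx": 0.57,"dy": 0.8,"dz": 0,"rx": 0,"ry": 0,"rz": -0.04}
    - {"dx": 0.57,"dy": 0.8,"dz": 0,"rx": 0,"ry": 0,"rz": -0.04}
    - {"dx": 0.57,"dy": 0.8,"dz": 0,"rx": 0,"ry": 0,"rz": -0.04}
    - {"dx": 0.57,"dy": 0.8,"dz": 0,"rx": 0,"ry": 0,"rz": -0.04}
    - {"dx": 0.57,"dy": 0.8,"dz": 0,"rx": 0,"ry": 0,"rz": -0.04}
    - {"dx": 0.57,"dy": 0.8,"dz": 0,"rx": 0,"ry": 0,"rz": -0.04}
    - {"dx": 0.57,"dy": 0.8,"dz": 0,"rx": 0,"ry": 0,"rz": -0.04}
    - {"dx": 0.57,"dy": 0.8,"dz": 0,"rx": 0,"ry": 0,"rz": -0.04}
    - {"dx": 0.57,"dy": 0.8,"dz": 0,"rx": 0,"ry": 0,"rz": -0.04}
    - {"dx": 0.57,"dy": 0.8,"dz": 0,"rx": 0,"ry": 0,"rz": -0.04}
  claw: 100
  newtons: 20

```text
t: 1.4
tcp_pos: [0.4112, -0.3635, 0.2046]
tool_rot: [0.993, 0.117, -0.0, -0.0]
force: [0.3, -0.6, 0.0]
finger_gap: 1.003
gripper_force: 0.0
```

>>> move_arm:
  targets:
    - {"dx": 0.57,"dy": 0.8,"dz": 0,"rx": 0,"ry": 0,"rz": -0.04}
    - {"dx": 0.57,"dy": 0.8,"dz": 0,"rx": 0,"ry": 0,"rz": -0.04}
    - {"dx": 0.57,"dy": 0.8,"dz": 0,"rx": 0,"ry": 0,"rz": -0.04}
    - {"dx": 0.57,"dy": 0.8,"dz": 0,"rx": 0,"ry": 0,"rz": -0.04}
    - {"dx": 0.57,"dy": 0.8,"dz": 0,"rx": 0,"ry": 0,"rz": -0.04}
    - {"dx": 0.57,"dy": 0.8,"dz": 0,"rx": 0,"ry": 0,"rz": -0.04}
    - {"dx": 0.57,"dy": 0.8,"dz": 0,"rx": 0,"ry": 0,"rz": -0.04}
    - {"dx": 0.57,"dy": 0.8,"dz": 0,"rx": 0,"ry": 0,"rz": -0.04}
    - {"dx": 0.57,"dy": 0.8,"dz": 0,"rx": 0,"ry": 0,"rz": -0.04}
    - {"dx": 0.57,"dy": 0.8,"dz": 0,"rx": 0,"ry": 0,"rz": -0.04}

```text
t: 2.65
tcp_pos: [0.5536, -0.1636, 0.2046]
tool_rot: [1.0, 0.012, -0.0, -0.0]
force: [0.4, 0.4, -0.0]
finger_gap: 1.003
gripper_force: 0.0
```

Run:
```python
from h import *
s=sensors.sense();w,m=snap('wrist','w2'); print(s['t'],s['tcp_pos'],s['tool_rot'])
np.save('w2.npy',np.array(m['extrinsics']))
```

```text
2.65 [ 0.55358287 -0.16362052  0.20462623] [ 9.99926523e-01  1.21179314e-02 -2.87811556e-04 -1.45209522e-04]
```

View pics/w2.png

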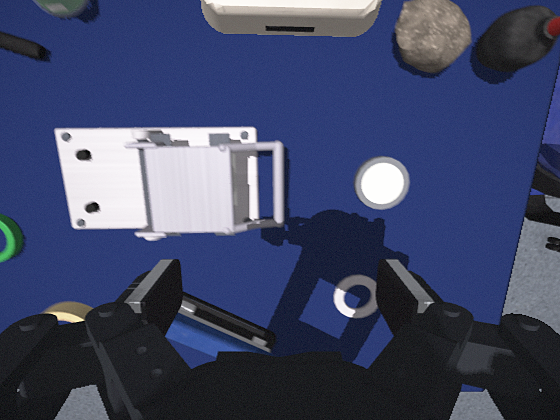

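The wrist view shows the jig base with corners at (55,129), (257,127) and (72,230), and the bar running from (279,143) to (279,224). The puck is at (382,183) and the right-hand spacer at (357,297).

Run:
```python
from h import *
m=cams.camera_model('wrist');m=dict(m);m['extrinsics']=np.load('w2.npy')
im=cv2.imread('pics/w2.png')[...,::-1];hsv=cv2.cvtColor(im,cv2.COLOR_RGB2HSV)
mask=((hsv[...,1]<110)&(hsv[...,2]>60)).astype(np.uint8)
def ell(u,v,z,r=45):
    s=np.zeros_like(mask);s[v-r:v+r,u-r:u+r]=mask[v-r:v+r,u-r:u+r]
    c=max(cv2.findContours(s,cv2.RETR_EXTERNAL,cv2.CHAIN_APPROX_NONE)[0],key=cv2.contourArea)
    e=cv2.fitEllipse(c);return e,ray(m,*e[0],z)
print('puck',ell(382,183,.010));print('sp',ell(357,297,.006,26))
s=mask.copy();s[:,:40]=0;s[:110]=0;s[245:]=0;s[:,300:]=0
c=max(cv2.findContours(s,cv2.RETR_EXTERNAL,cv2.CHAIN_APPROX_NONE)[0],key=cv2.contourArea)[:,0,:]
def fit(sel,z):
    p=np.array([ray(m,*q,z)[:2] for q in c[sel]]);a=cv2.fitLine(p.astype(np.float32),cv2.DIST_HUBER,0,.0005,.0001).ravel()
    return a, np.degrees(np.arctan2(a[1],a[0]))
u,v=c.T
top=(v<136)&(u>75)&(u<125); print('top edge',fit(top,.008))
top=(v<133)&(u>160)&(u<245); print('top edge2',fit(top,.008))
lef=(u<78)&(v>140)&(v<220); print('left edge',fit(lef,.008))
bot=(v>222)&(u>80)&(u<130); print('bot edge',fit(bot,.008))
bar=(u>275)&(v>155)&(v<215); print('bar',fit(bar,.044))
for q in [(55,129),(257,127),(72,230)]: print(np.round(ray(m,*q,.008),4))
```

```text
puck (((381.2583312988281, 182.2735137939453), (53.07858657836914, 55.66455841064453), 79.2323989868164), array([ 0.55625816, -0.27965271,  0.01      ]))
sp (((355.64715576171875, 296.0103454589844), (44.509910583496094, 44.80791473388672), 97.07154846191406), array([ 0.40946953, -0.26411291,  0.006     ]))
top edge (array([ 0.02468569, -0.99969524,  0.6093251 ,  0.03378402], dtype=float32), np.float32(-88.585464))
top edge2 (array([ 0.04168383, -0.99913085,  0.6125611 , -0.07837699], dtype=float32), np.float32(-87.61099))
left edge (array([0.9994584 , 0.03290882, 0.54900765, 0.08323806], dtype=float32), np.float32(1.8858768))
bot edge (array([ 0.05521583, -0.9984744 ,  0.49233782,  0.04054202], dtype=float32), np.float32(-86.834755))
bar (array([ 0.9995848 ,  0.02881454,  0.5532694 , -0.16873676], dtype=float32), np.float32(1.6511799))
[0.606  0.0834 0.008 ]
[ 0.6136 -0.138   0.008 ]
[0.4894 0.0812 0.008 ]
```

>>> move_arm:
  targets:
    - {"dx": 0.14,"dy": 0,"dz": -0.4,"rx": 0,"ry": 0,"rz": 0.013}
    - {"dx": 0,"dy": 0,"dz": -0.8,"rx": 0,"ry": 0,"rz": 0}
    - {"dx": 0,"dy": 0,"dz": -0.8,"rx": 0,"ry": 0,"rz": 0}
    - {"dx": 0,"dy": 0,"dz": -0.8,"rx": 0,"ry": 0,"rz": 0}
    - {"dx": 0,"dy": 0,"dz": -0.8,"rx": 0,"ry": 0,"rz": 0}
    - {"dx": 0,"dy": 0,"dz": -0.8,"rx": 0,"ry": 0,"rz": 0}
    - {"dx": 0,"dy": 0,"dz": -0.8,"rx": 0,"ry": 0,"rz": 0}
    - {"dx": 0,"dy": 0,"dz": -0.8,"rx": 0,"ry": 0,"rz": 0}
    - {"dx": 0,"dy": 0,"dz": -0.8,"rx": 0,"ry": 0,"rz": 0}
    - {"dx": 0,"dy": 0,"dz": -0.3,"rx": 0,"ry": 0,"rz": 0}
  claw: 40

```text
t: 3.95
tcp_pos: [0.5554, -0.1648, 0.0256]
tool_rot: [1.0, 0.016, -0.001, -0.001]
force: [-0.4, 0.3, -1.0]
finger_gap: 0.403
gripper_force: 0.0
```

>>> move_arm:
  targets:
    - {"dx": 0,"dy": 0,"dz": 0,"rx": 0,"ry": 0,"rz": 0}
    - {"dx": 0,"dy": 0,"dz": 0,"rx": 0,"ry": 0,"rz": 0}
    - {"dx": 0,"dy": 0,"dz": 0,"rx": 0,"ry": 0,"rz": 0}
    - {"dx": 0,"dy": 0,"dz": 0,"rx": 0,"ry": 0,"rz": 0}
    - {"dx": 0,"dy": 0,"dz": 0,"rx": 0,"ry": 0,"rz": 0}
    - {"dx": 0,"dy": 0,"dz": 0,"rx": 0,"ry": 0,"rz": 0}
    - {"dx": 0,"dy": 0,"dz": 0,"rx": 0,"ry": 0,"rz": 0}
    - {"dx": 0,"dy": 0,"dz": 0,"rx": 0,"ry": 0,"rz": 0}
    - {"dx": 0,"dy": 0,"dz": 0,"rx": 0,"ry": 0,"rz": 0}
    - {"dx": 0,"dy": 0,"dz": 0,"rx": 0,"ry": 0,"rz": 0}
  claw: 0
  newtons: 20

```text
t: 5.2
tcp_pos: [0.5569, -0.1644, 0.0274]
tool_rot: [1.0, 0.016, -0.0, -0.0]
force: [-0.6, 0.3, -0.5]
finger_gap: 0.004
gripper_force: 0.0
```

Run:
```python
from h import *
w,m=snap('wrist','w3')
a,m=snap('scene'); 
cv2.imwrite('pics/w3.png',np.hstack([w,cv2.resize(a[150:260,220:330],(420,420),interpolation=cv2.INTER_CUBIC)])[...,::-1][:, 180:])
```

```text
(no output)
```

View pics/w3.png

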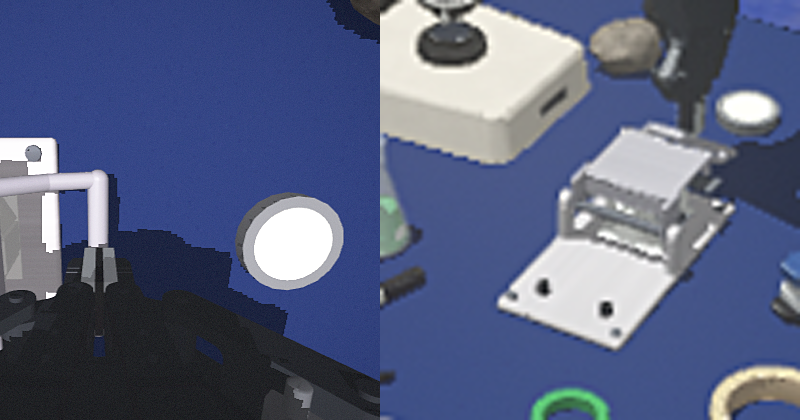

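The wrist crop shows the shut fingertips covering the bar, which runs from its corner at (277,172) in full-frame pixels down to (277,245). So the bar looks to be below the tips. I'll triangulate its height from its known length and width.

Run:
```python
from h import *
w,m=snap('wrist');s=sensors.sense();print(s['tcp_pos'],s['finger_gap'])
g=w[...,0].astype(int)
for v in (195,205,215,225,235): 
    r=np.where(g[v,255:300]>120)[0]+255; print(v,r.min() if len(r) else None,r.max() if len(r) else None)
for z in (.0,.01,.02,.03,.044,.05,.06):
    p=ray(m,277,172,z);wd=ray(m,268.5,215,z)-ray(m,287,215,z); print(z,np.round(p,4),np.linalg.norm(wd))
print('proj bar', [proj(m,(.557+.045,-.163,z)) for z in (.02,.03,.044,.05)])
cv2.imwrite('pics/w4.png',cv2.resize(w[150:300,210:350],None,fx=4,fy=4,interpolation=cv2.INTER_CUBIC)[...,::-1])
```

```text
[ 0.55685655 -0.16441281  0.02740899] 0.0020612306627618053
195 268 287
205 268 287
215 268 287
225 268 287
235 268 287
0.0 [ 0.5928 -0.1621  0.    ] 0.01167662476965934
0.01 [ 0.5943 -0.1621  0.01  ] 0.011083443392818882
0.02 [ 0.5957 -0.1621  0.02  ] 0.01049026201597848
0.03 [ 0.5972 -0.1621  0.03  ] 0.009897080639138045
0.044 [ 0.5992 -0.1622  0.044 ] 0.009066626711561424
0.05 [ 0.6001 -0.1622  0.05  ] 0.00871071788545719
0.06 [ 0.6016 -0.1622  0.06  ] 0.008117536508616727
proj bar [array([278.97988965, 160.53339611]), array([278.9709585 , 162.69917719]), array([278.95655674, 166.19156702]), array([278.94957294, 167.88512264])]
```

View pics/w4.png

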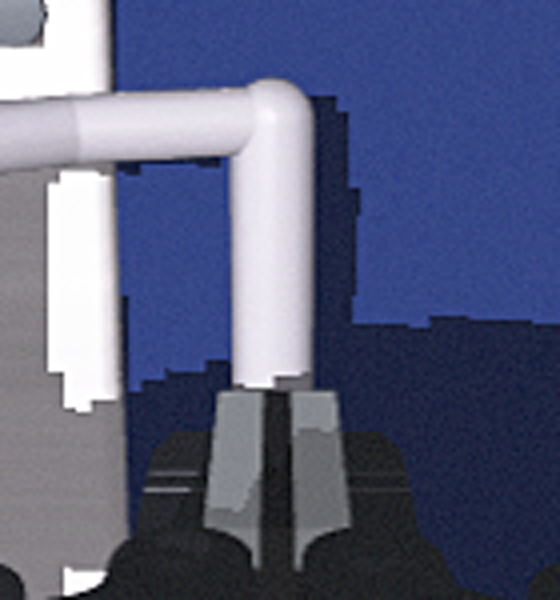

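Run:
```python
from h import *
m=cams.camera_model('wrist')
t=sensors.sense()['tcp_pos']
for z in (.0274,.037,.046,.056,.066): print(z,proj(m,(t[0]+.011,t[1],z)),proj(m,(t[0]+.011,t[1]+.01,z)))
a,k=snap('scene');b,k2=snap('top')
print([proj(k,(t[0]+e,-.163,.044)) for e in (-.045,0,.045)])
u,v=np.round(proj(k,(t[0],-.163,.044))).astype(int)
cv2.imwrite('pics/s4.png',cv2.resize(a[v-45:v+35,u-45:u+45],None,fx=7,fy=7,interpolation=cv2.INTER_CUBIC)[...,::-1])
```

```text
0.0274 [279.53945662 224.76929703] [261.28590848 224.2042152 ]
0.037 [279.56188667 230.36054665] [260.30243441 229.76681199]
0.046 [279.58528126 236.19223088] [259.27662037 235.56888661]
0.056 [279.61445583 243.46472068] [257.99729384 242.80484521]
0.066 [279.64764669 251.7383702 ] [256.54175616 251.03746621]
[array([312.1684973 , 189.98483375]), array([300.55595743, 186.1599338 ]), array([289.19157859, 182.4167723 ])]
```

View pics/s4.png

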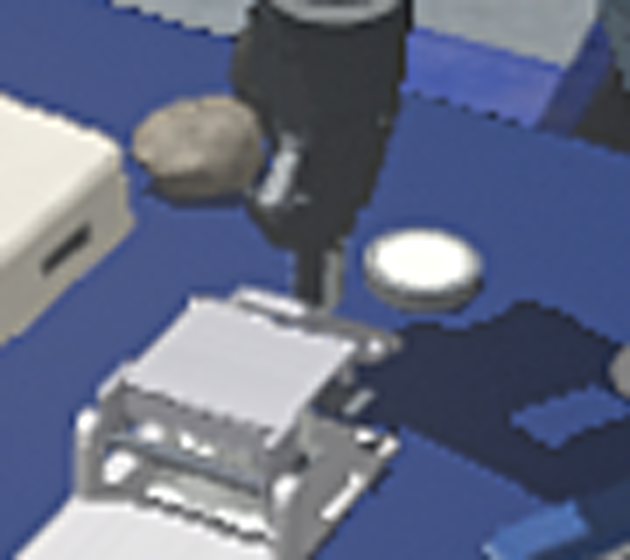

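The tips seem to end just above the bar. I'll open a little, go 15 mm lower and close again.

>>> move_arm:
  targets:
    - {"dx": 0,"dy": 0,"dz": 0.2,"rx": 0,"ry": 0,"rz": 0}
    - {"dx": 0,"dy": 0,"dz": 0,"rx": 0,"ry": 0,"rz": 0}
    - {"dx": 0,"dy": 0,"dz": 0,"rx": 0,"ry": 0,"rz": 0}
    - {"dx": 0,"dy": 0.0,"dz": 0,"rx": 0,"ry": 0,"rz": 0}
    - {"dx": 0,"dy": 0,"dz": -0.2,"rx": 0,"ry": 0,"rz": 0}
    - {"dx": 0,"dy": 0,"dz": -0.2,"rx": 0,"ry": 0,"rz": 0}
    - {"dx": 0,"dy": 0,"dz": -0.2,"rx": 0,"ry": 0,"rz": 0}
    - {"dx": 0,"dy": 0,"dz": -0.2,"rx": 0,"ry": 0,"rz": 0}
    - {"dx": 0,"dy": 0,"dz": 0,"rx": 0,"ry": 0,"rz": 0}
    - {"dx": 0,"dy": 0,"dz": 0,"rx": 0,"ry": 0,"rz": 0}
  claw: 28

```text
t: 6.7
tcp_pos: [0.557, -0.1645, 0.0124]
tool_rot: [1.0, 0.016, 0.0, 0.0]
force: [0.6, 0.4, 0.6]
finger_gap: 0.281
gripper_force: 0.0
```

Run:
```python
from h import *
w,m=snap('wrist'); print(sensors.sense()['force'])
cv2.imwrite('pics/w5.png',cv2.resize(w[150:300,190:370],None,fx=4,fy=4,interpolation=cv2.INTER_CUBIC)[...,::-1])
```

```text
[-0.12872357 -0.39494958  0.29636877]
```

View pics/w5.png

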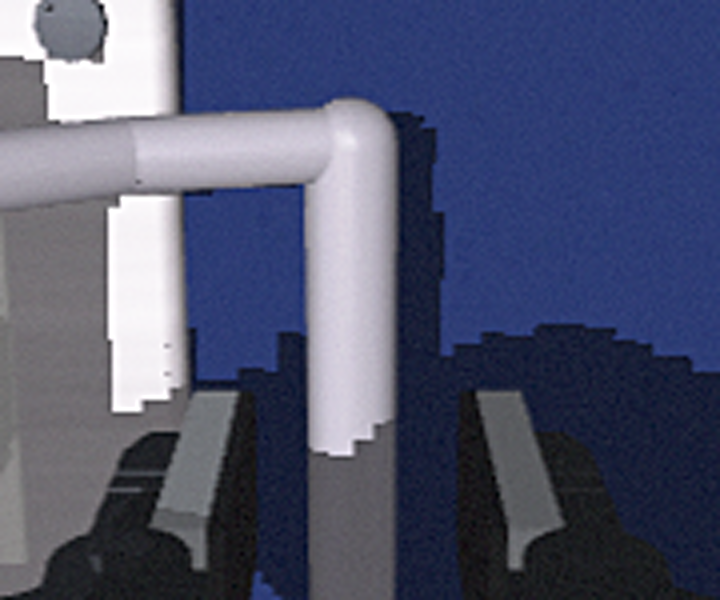

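The bar now runs between the two pads, with the pads at about (240,270) and (320,270) in full frame. Closing.

>>> move_arm:
  targets:
    - {"dx": 0,"dy": 0,"dz": 0,"rx": 0,"ry": 0,"rz": 0}
    - {"dx": 0,"dy": 0,"dz": 0,"rx": 0,"ry": 0,"rz": 0}
    - {"dx": 0,"dy": 0,"dz": 0,"rx": 0,"ry": 0,"rz": 0}
    - {"dx": 0,"dy": 0,"dz": 0,"rx": 0,"ry": 0,"rz": 0}
    - {"dx": 0,"dy": 0,"dz": 0,"rx": 0,"ry": 0,"rz": 0}
    - {"dx": 0,"dy": 0,"dz": 0,"rx": 0,"ry": 0,"rz": 0}
    - {"dx": 0,"dy": 0,"dz": 0,"rx": 0,"ry": 0,"rz": 0}
    - {"dx": 0,"dy": 0,"dz": 0,"rx": 0,"ry": 0,"rz": 0}
    - {"dx": 0,"dy": 0,"dz": 0,"rx": 0,"ry": 0,"rz": 0}
    - {"dx": 0,"dy": 0,"dz": 0,"rx": 0,"ry": 0,"rz": 0}
  claw: 0
  newtons: 20

```text
t: 8.0
tcp_pos: [0.557, -0.1639, 0.0126]
tool_rot: [1.0, 0.016, 0.0, -0.0]
force: [1.5, 5.4, 4.0]
finger_gap: 0.1
gripper_force: 22.4
```

>>> move_arm:
  targets:
    - {"dx": -0.001,"dy": 0.03,"dz": 0.564,"rx": 0,"ry": 0,"rz": 0}
    - {"dx": -0.003,"dy": 0.088,"dz": 0.558,"rx": 0,"ry": 0,"rz": 0}
    - {"dx": -0.005,"dy": 0.146,"dz": 0.546,"rx": 0,"ry": 0,"rz": 0}
    - {"dx": -0.006,"dy": 0.203,"dz": 0.528,"rx": 0,"ry": 0,"rz": 0}
    - {"dx": -0.008,"dy": 0.257,"dz": 0.504,"rx": 0,"ry": 0,"rz": 0}
    - {"dx": -0.01,"dy": 0.308,"dz": 0.474,"rx": 0,"ry": 0,"rz": 0}
    - {"dx": -0.011,"dy": 0.356,"dz": 0.439,"rx": 0,"ry": 0,"rz": 0}
    - {"dx": -0.013,"dy": 0.4,"dz": 0.4,"rx": 0,"ry": 0,"rz": 0}
    - {"dx": -0.014,"dy": 0.439,"dz": 0.356,"rx": 0,"ry": 0,"rz": 0}
    - {"dx": -0.015,"dy": 0.474,"dz": 0.308,"rx": 0,"ry": 0,"rz": 0}

```text
t: 9.25
tcp_pos: [0.5549, -0.0999, 0.1321]
tool_rot: [1.0, 0.017, 0.001, 0.003]
force: [-3.9, -10.0, 6.4]
finger_gap: 0.102
gripper_force: 19.6
```

>>> move_arm:
  targets:
    - {"dx": -0.016,"dy": 0.504,"dz": 0.257,"rx": 0,"ry": 0,"rz": 0}
    - {"dx": -0.017,"dy": 0.528,"dz": 0.203,"rx": 0,"ry": 0,"rz": 0}
    - {"dx": -0.017,"dy": 0.546,"dz": 0.146,"rx": 0,"ry": 0,"rz": 0}
    - {"dx": -0.018,"dy": 0.558,"dz": 0.088,"rx": 0,"ry": 0,"rz": 0}
    - {"dx": -0.018,"dy": 0.564,"dz": 0.03,"rx": 0,"ry": 0,"rz": 0}
    - {"dx": -0.018,"dy": 0.564,"dz": -0.03,"rx": 0,"ry": 0,"rz": 0}
    - {"dx": -0.018,"dy": 0.558,"dz": -0.088,"rx": 0,"ry": 0,"rz": 0}
    - {"dx": -0.017,"dy": 0.546,"dz": -0.146,"rx": 0,"ry": 0,"rz": 0}
    - {"dx": -0.017,"dy": 0.528,"dz": -0.203,"rx": 0,"ry": 0,"rz": 0}
    - {"dx": -0.016,"dy": 0.504,"dz": -0.257,"rx": 0,"ry": 0,"rz": 0}

```text
t: 10.5
tcp_pos: [0.5507, 0.0389, 0.1303]
tool_rot: [1.0, 0.016, 0.001, 0.0]
force: [0.6, -1.4, 4.1]
finger_gap: 0.1
gripper_force: 28.2
```

>>> move_arm:
  targets:
    - {"dx": -0.015,"dy": 0.474,"dz": -0.308,"rx": 0,"ry": 0,"rz": 0}
    - {"dx": -0.014,"dy": 0.439,"dz": -0.356,"rx": 0,"ry": 0,"rz": 0}
    - {"dx": -0.013,"dy": 0.4,"dz": -0.4,"rx": 0,"ry": 0,"rz": 0}
    - {"dx": -0.011,"dy": 0.356,"dz": -0.439,"rx": 0,"ry": 0,"rz": 0}
    - {"dx": -0.01,"dy": 0.308,"dz": -0.474,"rx": 0,"ry": 0,"rz": 0}
    - {"dx": -0.008,"dy": 0.257,"dz": -0.504,"rx": 0,"ry": 0,"rz": 0}
    - {"dx": -0.006,"dy": 0.203,"dz": -0.528,"rx": 0,"ry": 0,"rz": 0}
    - {"dx": -0.005,"dy": 0.146,"dz": -0.546,"rx": 0,"ry": 0,"rz": 0}
    - {"dx": -0.003,"dy": 0.088,"dz": -0.4,"rx": 0,"ry": 0,"rz": 0}
    - {"dx": -0.001,"dy": 0.03,"dz": -0.3,"rx": 0,"ry": 0,"rz": 0}

```text
t: 11.75
tcp_pos: [0.5483, 0.1055, 0.0222]
tool_rot: [1.0, 0.016, -0.0, 0.0]
force: [1.4, -2.5, 1.7]
finger_gap: 0.103
gripper_force: 29.5
```

>>> move_arm:
  targets:
    - {"dx": 0,"dy": 0,"dz": 0,"rx": 0,"ry": 0,"rz": 0}
    - {"dx": 0,"dy": 0,"dz": 0,"rx": 0,"ry": 0,"rz": 0}
    - {"dx": 0,"dy": 0,"dz": 0,"rx": 0,"ry": 0,"rz": 0}
    - {"dx": 0,"dy": 0,"dz": 0.6,"rx": 0,"ry": 0,"rz": 0}
    - {"dx": 0,"dy": 0,"dz": 1,"rx": 0,"ry": 0,"rz": 0}
    - {"dx": 0,"dy": 0,"dz": 1,"rx": 0,"ry": 0,"rz": 0}
    - {"dx": 0,"dy": 0,"dz": 1,"rx": 0,"ry": 0,"rz": 0}
    - {"dx": 0,"dy": -1,"dz": 1,"rx": 0,"ry": 0,"rz": 0}
    - {"dx": 0,"dy": -1,"dz": 1,"rx": 0,"ry": 0,"rz": 0}
    - {"dx": 0,"dy": -1,"dz": 1,"rx": 0,"ry": 0,"rz": 0}
  claw: 35

```text
t: 13.0
tcp_pos: [0.5481, 0.0301, 0.1901]
tool_rot: [1.0, 0.016, 0.001, 0.0]
force: [0.4, -0.1, -0.4]
finger_gap: 0.346
gripper_force: 0.0
```

>>> move_arm:
  targets:
    - {"dx": 0,"dy": -0.5,"dz": 0,"rx": 0,"ry": 0,"rz": 0}
    - {"dx": 0,"dy": 0,"dz": 0,"rx": 0,"ry": 0,"rz": 0}
    - {"dx": 0,"dy": 0,"dz": 0,"rx": 0,"ry": 0,"rz": 0}
    - {"dx": 0,"dy": 0,"dz": 0,"rx": 0,"ry": 0,"rz": 0}
    - {"dx": 0,"dy": 0,"dz": 0,"rx": 0,"ry": 0,"rz": 0}
    - {"dx": 0,"dy": 0,"dz": 0,"rx": 0,"ry": 0,"rz": 0}
    - {"dx": 0,"dy": 0,"dz": 0,"rx": 0,"ry": 0,"rz": 0}
    - {"dx": 0,"dy": 0,"dz": 0,"rx": 0,"ry": 0,"rz": 0}
    - {"dx": 0,"dy": 0,"dz": 0,"rx": 0,"ry": 0,"rz": 0}
    - {"dx": 0,"dy": 0,"dz": 0,"rx": 0,"ry": 0,"rz": 0}
  claw: 100

```text
t: 14.25
tcp_pos: [0.5483, 0.0181, 0.188]
tool_rot: [1.0, 0.016, 0.0, 0.0]
force: [0.7, -0.4, 0.3]
finger_gap: 1.0
gripper_force: 0.0
```

Run:
```python
from h import *
s=sensors.sense();w,m=snap('wrist','w6'); print(s['t'],s['tcp_pos'])
np.save('w6.npy',np.array(m['extrinsics']))
for n,p in dict(pocket=(.5514,.022,.022),nest=(.5546,-.078,.009),hinge=(.553,-.028,.044)).items(): print(n,proj(m,p))
cv2.imwrite('pics/w6c.png',cv2.resize(w[30:330,130:530],None,fx=2,fy=2,interpolation=cv2.INTER_CUBIC)[...,::-1])
```

```text
14.25 [0.54828168 0.01809168 0.18798885]
pocket [275.38112111 183.95400676]
nest [367.55933696 181.81538212]
hinge [326.03034203 188.01161466]
```

View pics/w6c.png

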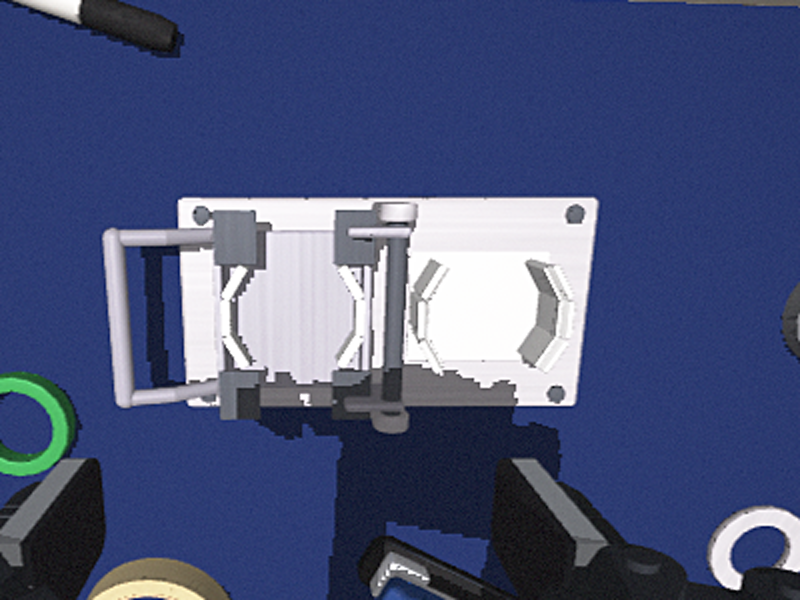

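The plate is open. In full-frame pixels (crop/2 plus (130,30)), the pocket guide ends are about (252,163), (255,214), (300,163) and (299,214). The nest guide ends are about (353,161), (350,216), (406,161) and (402,215).

Run:
```python
from h import *
m=dict(cams.camera_model('wrist'));m['extrinsics']=np.load('w6.npy')
f=lambda u,v,z:ray(m,130+u/2,30+v/2,z)[:2]
P=[f(245,267,.038),f(250,368,.038),f(340,266,.038),f(338,370,.038)]
N=[f(447,263,.044),f(440,373,.044),f(549,262,.044),f(545,371,.044)]
print(np.round(P,4).tolist(),np.mean(P,0));print(np.round(N,4).tolist(),np.mean(N,0))
print('guide mids pocket',f(233,316,.038),f(357,316,.038),'nest',f(427,316,.044),f(561,316,.044))
print('corners',f(178,198,.008),f(598,198,.008),f(577,407,.008))
print('bar',f(106,232,.044),f(120,405,.044),'posts',f(396,205,.053),f(388,428,.053))
```

```text
[[0.574, 0.045], [0.5225, 0.0418], [0.5759, -0.0016], [0.5229, -0.0032]] [0.54883291 0.02048933]
[[0.5797, -0.0526], [0.5247, -0.0541], [0.5818, -0.1016], [0.5274, -0.1068]] [ 0.55341364 -0.07876502]
guide mids pocket [0.54929607 0.05070698] [ 0.55129874 -0.01137063] nest [ 0.5535651  -0.04515684] [ 0.55568748 -0.11094513]
corners [0.60514135 0.08272208] [ 0.61218588 -0.13670055] [ 0.49699746 -0.14230955]
bar [0.58915019 0.11072779] [0.50246841 0.10745702] posts [ 0.60623384 -0.02481925] [ 0.49782555 -0.02856524]
```

Run:
```python
from h import *
s=sensors.sense(); print(np.round(s['q'],3),s['tcp_pos'],s['t'])
```

```text
[-0.171  0.446  1.644  0.     1.051  1.368] [0.54827461 0.01811297 0.18797751] 14.3
```

>>> move_arm:
  targets:
    - {"dx": 0.03,"dy": -0.85,"dz": 0,"rx": 0,"ry": 0,"rz": 0.25}
    - {"dx": 0.03,"dy": -0.85,"dz": 0,"rx": 0,"ry": 0,"rz": 0.25}
    - {"dx": 0.03,"dy": -0.85,"dz": 0,"rx": 0,"ry": 0,"rz": 0.25}
    - {"dx": 0.03,"dy": -0.85,"dz": 0,"rx": 0,"ry": 0,"rz": 0.25}
    - {"dx": 0.03,"dy": -0.85,"dz": 0,"rx": 0,"ry": 0,"rz": 0.25}
    - {"dx": 0.03,"dy": -0.85,"dz": 0,"rx": 0,"ry": 0,"rz": 0.25}
    - {"dx": 0.03,"dy": -0.85,"dz": 0,"rx": 0,"ry": 0,"rz": 0.25}
    - {"dx": 0.03,"dy": -0.85,"dz": 0,"rx": 0,"ry": 0,"rz": 0.25}
    - {"dx": 0.03,"dy": -0.85,"dz": 0,"rx": 0,"ry": 0,"rz": 0.25}
    - {"dx": 0.03,"dy": -0.85,"dz": 0,"rx": 0,"ry": 0,"rz": 0.25}
  claw: 100

```text
t: 15.55
tcp_pos: [0.5557, -0.1951, 0.1879]
tool_rot: [0.782, 0.623, 0.0, -0.0]
force: [0.2, -0.5, -0.2]
finger_gap: 0.997
gripper_force: 0.0
```

>>> move_arm:
  targets:
    - {"dx": 0,"dy": -0.85,"dz": 0,"rx": 0,"ry": 0,"rz": 0.125}
    - {"dx": 0,"dy": -0.85,"dz": 0,"rx": 0,"ry": 0,"rz": 0.125}
    - {"dx": 0,"dy": -0.85,"dz": 0,"rx": 0,"ry": 0,"rz": 0.125}
    - {"dx": 0,"dy": -0.85,"dz": 0,"rx": 0,"ry": 0,"rz": 0.125}
    - {"dx": 0,"dy": 0,"dz": -0.8,"rx": 0,"ry": 0,"rz": 0}
    - {"dx": 0,"dy": 0,"dz": -0.8,"rx": 0,"ry": 0,"rz": 0}
    - {"dx": 0,"dy": 0,"dz": -0.8,"rx": 0,"ry": 0,"rz": 0}
    - {"dx": 0,"dy": 0,"dz": -0.8,"rx": 0,"ry": 0,"rz": 0}
    - {"dx": 0,"dy": 0,"dz": -0.8,"rx": 0,"ry": 0,"rz": 0}
    - {"dx": 0,"dy": 0,"dz": 0,"rx": 0,"ry": 0,"rz": 0}

```text
t: 16.8
tcp_pos: [0.5546, -0.2786, 0.0863]
tool_rot: [0.696, 0.718, -0.0, -0.002]
force: [-0.2, 0.9, 0.2]
finger_gap: 1.001
gripper_force: 0.0
```

```bash
cat >> h.py <<'E'
from scipy.spatial.transform import Rotation as Ro
def disc(z,r=75):
    "centre of bright round thing between the fingers, in the tool's view"
    s=sensors.sense();w,m=snap('wrist')
    p=np.array(s['tcp_pos']);p[2]=z;u,v=np.round(proj(m,p)).astype(int)
    hsv=cv2.cvtColor(w,cv2.COLOR_RGB2HSV);k=((hsv[...,1]<110)&(hsv[...,2]>75)).astype(np.uint8)
    q=np.zeros_like(k);y0=max(v-r,0);q[y0:v+r,u-r:u+r]=k[y0:v+r,u-r:u+r]
    for c in sorted(cv2.findContours(q,cv2.RETR_EXTERNAL,cv2.CHAIN_APPROX_NONE)[0],key=cv2.contourArea)[-2:]:
        if len(c)>20:
            e=cv2.fitEllipse(c);print('ell',np.round(e[0],1),np.round(e[1],1),'pos',np.round(ray(m,*e[0],z),4),'near edge',c[:,0].min(0),c[:,0].max(0))
    print('t',s['t'],'tcp',np.round(s['tcp_pos'],4),'rot',np.round(s['tool_rot'],3),'gap',s['finger_gap'],'F',np.round(s['force'],1))
    return w,m
E
python3 - <<'E'
from h import *
w,m=disc(.012); cv2.imwrite('pics/w7.png',w[...,::-1])
E
```

```text
ell [281.  212.4] [76.  77.3] pos [ 0.5552 -0.2798  0.012 ] near edge [242 174] [320 250]
t 16.8 tcp [ 0.5546 -0.2786  0.0863] rot [ 0.696  0.718 -0.    -0.002] gap 1.00127857489988 F [-0.2  0.9  0.2]
```

View pics/w7.png

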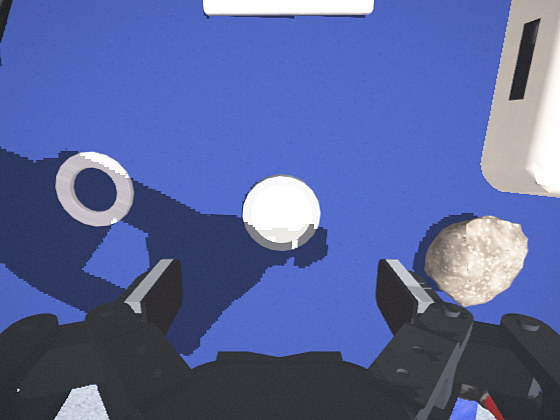

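The puck shows at (281,212), centred between the fingers. I'll go down in stages and watch the force.

>>> move_arm:
  targets:
    - {"dx": 0,"dy": 0,"dz": -0.8,"rx": 0,"ry": 0,"rz": 0}
    - {"dx": 0,"dy": 0,"dz": -0.8,"rx": 0,"ry": 0,"rz": 0}
    - {"dx": 0,"dy": 0,"dz": -0.8,"rx": 0,"ry": 0,"rz": 0}
    - {"dx": 0,"dy": 0,"dz": -0.4,"rx": 0,"ry": 0,"rz": 0}
    - {"dx": 0,"dy": 0,"dz": -0.2,"rx": 0,"ry": 0,"rz": 0}
    - {"dx": 0,"dy": 0,"dz": -0.2,"rx": 0,"ry": 0,"rz": 0}
    - {"dx": 0,"dy": 0,"dz": -0.1,"rx": 0,"ry": 0,"rz": 0}
    - {"dx": 0,"dy": 0,"dz": 0,"rx": 0,"ry": 0,"rz": 0}
    - {"dx": 0,"dy": 0,"dz": 0,"rx": 0,"ry": 0,"rz": 0}
    - {"dx": 0,"dy": 0,"dz": 0,"rx": 0,"ry": 0,"rz": 0}

```text
t: 18.1
tcp_pos: [0.5559, -0.2795, 0.0057]
tool_rot: [0.696, 0.718, 0.0, 0.0]
force: [-0.5, -1.1, 0.1]
finger_gap: 1.0
gripper_force: 0.0
```

Run:
```python
from h import *
w,m=disc(.012)
a,k=snap('scene');u,v=np.round(proj(k,(.5555,-.28,.012))).astype(int);print(u,v)
x=cv2.resize(a[v-50:v+20,u-40:u+40],None,fx=5,fy=5,interpolation=cv2.INTER_CUBIC)
y=cv2.resize(w[:,110:450],(283,350))
cv2.imwrite('pics/w8.png',np.hstack([x,y])[...,::-1])
```

```text
ell [278.8 248.9] [108.5 111.9] pos [ 0.555  -0.2791  0.012 ] near edge [222 194] [335 303]
t 18.1 tcp [ 0.5559 -0.2795  0.0057] rot [0.696 0.718 0.    0.   ] gap 0.9996898661779523 F [-0.5 -1.1  0.1]
316 178
```

View pics/w8.png

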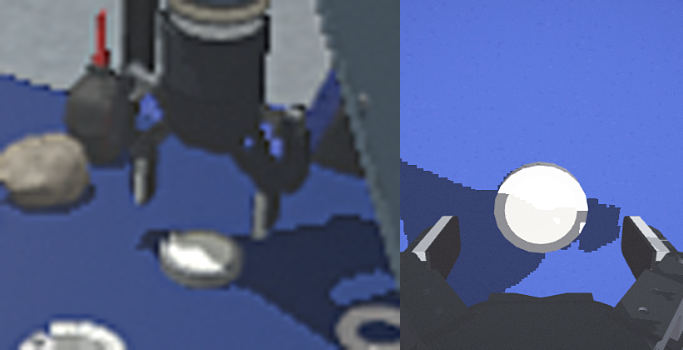

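The scene crop shows the fingertips at about (304.6,169) and (328.4,175) in full-frame pixels, hovering above the bench on either side of the puck. I'll compute their height.

Run:
```python
from h import *
k=cams.camera_model('scene')
for z in (0,.01,.02,.03,.04,.05): print(z,*[np.round(proj(k,(.556+e,-.2795,z)),1) for e in (.045,-.045)])
```

```text
0 [304.5 177.4] [326.4 184.4]
0.01 [304.6 175.2] [326.6 182.1]
0.02 [304.7 172.9] [326.8 179.8]
0.03 [304.8 170.6] [327.  177.5]
0.04 [305.  168.3] [327.2 175.2]
0.05 [305.1 165.9] [327.4 172.8]
```

The tips are about 32 mm above the reported TCP when open, and about 19 mm when shut. I'll go 26 mm lower, watching the force, then close.

>>> move_arm:
  targets:
    - {"dx": 0,"dy": 0,"dz": -0.3,"rx": 0,"ry": 0,"rz": 0}
    - {"dx": 0,"dy": 0,"dz": -0.3,"rx": 0,"ry": 0,"rz": 0}
    - {"dx": 0,"dy": 0,"dz": -0.2,"rx": 0,"ry": 0,"rz": 0}
    - {"dx": 0,"dy": 0,"dz": -0.12,"rx": 0,"ry": 0,"rz": 0}
    - {"dx": 0,"dy": 0,"dz": -0.12,"rx": 0,"ry": 0,"rz": 0}
    - {"dx": 0,"dy": 0,"dz": 0,"rx": 0,"ry": 0,"rz": 0}
    - {"dx": 0,"dy": 0,"dz": 0,"rx": 0,"ry": 0,"rz": 0}
    - {"dx": 0,"dy": 0,"dz": 0,"rx": 0,"ry": 0,"rz": 0}
    - {"dx": 0,"dy": 0,"dz": 0,"rx": 0,"ry": 0,"rz": 0}
    - {"dx": 0,"dy": 0,"dz": 0,"rx": 0,"ry": 0,"rz": 0}

```text
t: 19.45
tcp_pos: [0.5558, -0.2794, -0.0204]
tool_rot: [0.696, 0.718, -0.0, 0.0]
force: [-0.4, -1.1, 0.6]
finger_gap: 0.999
gripper_force: 0.0
```

>>> move_arm:
  targets:
    - {"dx": 0,"dy": 0,"dz": 0,"rx": 0,"ry": 0,"rz": 0}
    - {"dx": 0,"dy": 0,"dz": 0,"rx": 0,"ry": 0,"rz": 0}
    - {"dx": 0,"dy": 0,"dz": 0,"rx": 0,"ry": 0,"rz": 0}
    - {"dx": 0,"dy": 0,"dz": 0,"rx": 0,"ry": 0,"rz": 0}
    - {"dx": 0,"dy": 0,"dz": 0,"rx": 0,"ry": 0,"rz": 0}
    - {"dx": 0,"dy": 0,"dz": 0,"rx": 0,"ry": 0,"rz": 0}
    - {"dx": 0,"dy": 0,"dz": 0,"rx": 0,"ry": 0,"rz": 0}
    - {"dx": 0,"dy": 0,"dz": 0,"rx": 0,"ry": 0,"rz": 0}
    - {"dx": 0,"dy": 0,"dz": 0,"rx": 0,"ry": 0,"rz": 0}
    - {"dx": 0,"dy": 0,"dz": 0,"rx": 0,"ry": 0,"rz": 0}
  claw: 0
  newtons: 35

```text
t: 20.7
tcp_pos: [0.5559, -0.2794, -0.0199]
tool_rot: [0.696, 0.718, 0.0, 0.0]
force: [-0.1, 0.1, 5.3]
finger_gap: 0.67
gripper_force: 36.6
```

>>> move_arm:
  targets:
    - {"dx": 0,"dy": 0,"dz": 0.4,"rx": 0,"ry": 0,"rz": 0}
    - {"dx": 0,"dy": 0,"dz": 0.8,"rx": 0,"ry": 0,"rz": 0}
    - {"dx": 0,"dy": 0,"dz": 0.8,"rx": 0,"ry": 0,"rz": 0}
    - {"dx": 0,"dy": 0.8,"dz": 0.8,"rx": 0,"ry": 0,"rz": 0}
    - {"dx": 0,"dy": 0.8,"dz": 0.8,"rx": 0,"ry": 0,"rz": 0}
    - {"dx": 0,"dy": 0.8,"dz": 0.4,"rx": 0,"ry": 0,"rz": 0}
    - {"dx": 0,"dy": 0.8,"dz": 0,"rx": 0,"ry": 0,"rz": 0}
    - {"dx": 0,"dy": 0.8,"dz": 0,"rx": 0,"ry": 0,"rz": 0}
    - {"dx": 0,"dy": 0.8,"dz": 0,"rx": 0,"ry": 0,"rz": 0}
    - {"dx": 0,"dy": 0.8,"dz": 0,"rx": 0,"ry": 0,"rz": 0}

```text
t: 21.95
tcp_pos: [0.5554, -0.1378, 0.0789]
tool_rot: [0.696, 0.718, -0.0, -0.001]
force: [0.1, -0.6, -1.5]
finger_gap: 0.67
gripper_force: 37.5
```

>>> move_arm:
  targets:
    - {"dx": -0.03,"dy": 0.8,"dz": 0,"rx": 0,"ry": 0,"rz": 0}
    - {"dx": -0.03,"dy": 0.8,"dz": 0,"rx": 0,"ry": 0,"rz": 0}
    - {"dx": -0.03,"dy": 0.8,"dz": 0,"rx": 0,"ry": 0,"rz": 0}
    - {"dx": -0.03,"dy": 0.8,"dz": 0,"rx": 0,"ry": 0,"rz": 0}
    - {"dx": -0.03,"dy": 0.8,"dz": 0,"rx": 0,"ry": 0,"rz": 0}
    - {"dx": -0.03,"dy": 0.8,"dz": 0,"rx": 0,"ry": 0,"rz": 0}
    - {"dx": -0.03,"dy": 0.8,"dz": 0,"rx": 0,"ry": 0,"rz": 0}
    - {"dx": -0.03,"dy": 0.42,"dz": 0,"rx": 0,"ry": 0,"rz": 0}
    - {"dx": 0,"dy": 0,"dz": 0,"rx": 0,"ry": 0,"rz": 0}
    - {"dx": 0,"dy": 0,"dz": 0,"rx": 0,"ry": 0,"rz": 0}

```text
t: 23.2
tcp_pos: [0.55, 0.0107, 0.0795]
tool_rot: [0.696, 0.718, -0.0, 0.0]
force: [0.3, 0.1, -0.9]
finger_gap: 0.67
gripper_force: 37.5
```

Run:
```python
from h import *
s=sensors.sense();w,m=snap('wrist','w9'); print(s['t'],s['tcp_pos'],s['tool_rot'],s['finger_gap'])
np.save('w9.npy',np.array(m['extrinsics']))
```

```text
23.2 [0.55001303 0.01070725 0.07948497] [ 6.95890252e-01  7.18148110e-01 -3.62097841e-06  2.23544090e-04] 0.6695274101825262
```

View pics/w9.png

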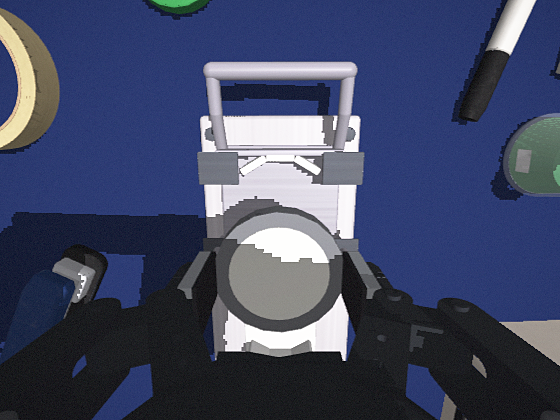

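The puck is held level at (279,268). The open pocket's far guide (inner top edge about (281,159)) and its near guide (about (281,346)) show either side of it, and the bar is at v=71.

Run:
```python
from h import *
m=dict(cams.camera_model('wrist'));m['extrinsics']=np.load('w9.npy')
w=cv2.imread('pics/w9.png')
for u in (275,281,287): print(u,'col',[(v,int(w[v,u].mean())) for v in range(62,82,2)])
for u in (275,287): print('far',[(v,int(w[v,u].mean())) for v in range(146,176,2)]); print('near',[(v,int(w[v,u].mean())) for v in range(326,352,2)])
print('bar',ray(m,281,71,.044),'far guide',ray(m,281,159,.038),'near',ray(m,281,346,.038))
g=cv2.cvtColor(w,cv2.COLOR_BGR2GRAY)
print('puck ends', ray(m,215,268,.1135),ray(m,343,268,.1135),ray(m,279,207,.1135),ray(m,279,331,.1135))
print('plate edges', ray(m,209,218,.02), ray(m,357,218,.02),'tabs',ray(m,240,152,.04),ray(m,322,152,.04))
```

```text
275 col [(62, 181), (64, 205), (66, 207), (68, 224), (70, 229), (72, 202), (74, 184), (76, 160), (78, 122), (80, 70)]
281 col [(62, 181), (64, 205), (66, 208), (68, 225), (70, 231), (72, 204), (74, 185), (76, 162), (78, 119), (80, 71)]
287 col [(62, 184), (64, 205), (66, 204), (68, 225), (70, 232), (72, 203), (74, 185), (76, 159), (78, 121), (80, 71)]
far [(146, 209), (148, 121), (150, 205), (152, 240), (154, 227), (156, 255), (158, 254), (160, 255), (162, 104), (164, 234), (166, 230), (168, 225), (170, 225), (172, 226), (174, 227)]
near [(326, 71), (328, 72), (330, 55), (332, 255), (334, 254), (336, 253), (338, 253), (340, 253), (342, 253), (344, 253), (346, 255), (348, 218), (350, 148)]
far [(146, 206), (148, 122), (150, 212), (152, 242), (154, 228), (156, 255), (158, 255), (160, 255), (162, 78), (164, 249), (166, 229), (168, 228), (170, 226), (172, 226), (174, 228)]
near [(326, 71), (328, 74), (330, 77), (332, 255), (334, 253), (336, 253), (338, 253), (340, 253), (342, 253), (344, 253), (346, 255), (348, 221), (350, 144)]
bar [0.54740701 0.10595703 0.044     ] far guide [0.54919933 0.05407118 0.038     ] near [ 0.55394508 -0.08683161  0.038     ]
puck ends [0.52006321 0.01194678 0.1135    ] [0.57817971 0.01377595 0.1135    ] [0.54819782 0.04145995 0.1135    ] [ 0.55017091 -0.02004982  0.1135    ]
plate edges [0.49790523 0.00739979 0.02      ] [0.60676091 0.01084503 0.02      ] tabs [0.52294745 0.0578741  0.04      ] [0.57511577 0.05953618 0.04      ]
```

>>> move_arm:
  targets:
    - {"dx": 0,"dy": 0.41,"dz": 0,"rx": 0,"ry": 0,"rz": 0}
    - {"dx": 0,"dy": 0,"dz": -0.6,"rx": 0,"ry": 0,"rz": 0}
    - {"dx": 0,"dy": 0,"dz": -0.6,"rx": 0,"ry": 0,"rz": 0}
    - {"dx": 0,"dy": 0,"dz": -0.6,"rx": 0,"ry": 0,"rz": 0}
    - {"dx": 0,"dy": 0,"dz": -0.4,"rx": 0,"ry": 0,"rz": 0}
    - {"dx": 0,"dy": 0,"dz": -0.3,"rx": 0,"ry": 0,"rz": 0}
    - {"dx": 0,"dy": 0,"dz": -0.3,"rx": 0,"ry": 0,"rz": 0}
    - {"dx": 0,"dy": 0,"dz": -0.2,"rx": 0,"ry": 0,"rz": 0}
    - {"dx": 0,"dy": 0,"dz": 0,"rx": 0,"ry": 0,"rz": 0}
    - {"dx": 0,"dy": 0,"dz": 0,"rx": 0,"ry": 0,"rz": 0}

```text
t: 24.5
tcp_pos: [0.55, 0.0214, 0.0047]
tool_rot: [0.696, 0.718, 0.0, 0.0]
force: [-0.6, -0.7, -0.4]
finger_gap: 0.672
gripper_force: 37.5
```

>>> move_arm:
  targets:
    - {"dx": 0,"dy": 0,"dz": -0.06,"rx": 0,"ry": 0,"rz": 0}
    - {"dx": 0,"dy": 0,"dz": 0,"rx": 0,"ry": 0,"rz": 0}
    - {"dx": 0,"dy": 0,"dz": 0,"rx": 0,"ry": 0,"rz": 0}
    - {"dx": 0,"dy": 0,"dz": 0,"rx": 0,"ry": 0,"rz": 0}
    - {"dx": 0,"dy": 0,"dz": 0,"rx": 0,"ry": 0,"rz": 0}
    - {"dx": 0,"dy": 0,"dz": 0,"rx": 0,"ry": 0,"rz": 0}
    - {"dx": 0,"dy": 0,"dz": 0,"rx": 0,"ry": 0,"rz": 0}
    - {"dx": 0,"dy": 0,"dz": 0,"rx": 0,"ry": 0,"rz": 0}
    - {"dx": 0,"dy": 0,"dz": 0,"rx": 0,"ry": 0,"rz": 0}
    - {"dx": 0,"dy": 0,"dz": 0,"rx": 0,"ry": 0,"rz": 0}
  claw: 90

```text
t: 25.75
tcp_pos: [0.5498, 0.0214, 0.003]
tool_rot: [0.696, 0.718, -0.0, 0.0]
force: [-0.5, 0.6, -0.5]
finger_gap: 0.902
gripper_force: 0.0
```

>>> move_arm:
  targets:
    - {"dx": 0,"dy": 0,"dz": 0.5,"rx": 0,"ry": 0,"rz": 0}
    - {"dx": 0,"dy": 0,"dz": 1,"rx": 0,"ry": 0,"rz": 0}
    - {"dx": 0,"dy": 0,"dz": 1,"rx": 0,"ry": 0,"rz": 0}
    - {"dx": 0,"dy": 0,"dz": 1,"rx": 0,"ry": 0,"rz": 0}
    - {"dx": 0,"dy": 0,"dz": 1,"rx": 0,"ry": 0,"rz": 0}
    - {"dx": 0,"dy": 0,"dz": 0,"rx": 0,"ry": 0,"rz": 0}
    - {"dx": 0,"dy": 0,"dz": 0,"rx": 0,"ry": 0,"rz": 0}
    - {"dx": 0,"dy": 0,"dz": 0,"rx": 0,"ry": 0,"rz": 0}
    - {"dx": 0,"dy": 0,"dz": 0,"rx": 0,"ry": 0,"rz": 0}
    - {"dx": 0,"dy": 0,"dz": 0,"rx": 0,"ry": 0,"rz": 0}

```text
t: 27.0
tcp_pos: [0.5495, 0.0214, 0.1149]
tool_rot: [0.696, 0.718, -0.0, -0.0]
force: [-0.0, 0.9, -0.0]
finger_gap: 0.901
gripper_force: 0.0
```

Run:
```python
from h import *
s=sensors.sense();w,m=snap('wrist','w10');print(s['tcp_pos'],s['t'])
# dark rim / grey puck vs bright plate: find circle near expected spot
p=(.550,.021,.036);u,v=proj(m,p);print('expected face centre px',u,v, 'r',abs(proj(m,(.58,.021,.036))[0]-u))
g=cv2.medianBlur(cv2.cvtColor(w,cv2.COLOR_RGB2GRAY),5)
r0=abs(proj(m,(.58,.021,.036))[0]-u)
c=cv2.HoughCircles(g,cv2.HOUGH_GRADIENT,1.5,60,param1=120,param2=18,minRadius=int(r0*.85),maxRadius=int(r0*1.12))
for q in c[0][:4]: print(q,ray(m,q[0],q[1],.036))
```

```text
[0.54948646 0.02142179 0.11489412] 27.0
expected face centre px 280.6459057743046 209.65148369366312 r 37.79134287673412
[281.25 204.75  41.15] [0.55034229 0.02501702 0.036     ]
[512.25 165.75  34.55] [0.725834   0.06142465 0.036     ]
[303.75 125.25  37.85] [0.56493782 0.0862225  0.036     ]
[191.25   2.25  36.2 ] [0.48466284 0.1641913  0.036     ]
```

Run:
```python
from h import *
w=cv2.imread('pics/w10.png')
print('col',[(v,int(w[v,278:285].mean())) for v in range(140,270,3)])
print('row',[(u,int(w[207:212,u].mean())) for u in range(222,342,3)])
```

```text
col [(140, 244), (143, 243), (146, 244), (149, 243), (152, 244), (155, 206), (158, 192), (161, 235), (164, 224), (167, 254), (170, 152), (173, 89), (176, 167), (179, 166), (182, 207), (185, 253), (188, 253), (191, 253), (194, 253), (197, 253), (200, 253), (203, 253), (206, 253), (209, 253), (212, 253), (215, 253), (218, 253), (221, 253), (224, 253), (227, 255), (230, 136), (233, 137), (236, 139), (239, 61), (242, 68), (245, 68), (248, 134), (251, 139), (254, 95), (257, 107), (260, 112), (263, 112), (266, 67), (269, 52)]
row [(222, 217), (225, 215), (228, 214), (231, 171), (234, 218), (237, 217), (240, 229), (243, 151), (246, 159), (249, 156), (252, 255), (255, 253), (258, 253), (261, 253), (264, 253), (267, 253), (270, 253), (273, 253), (276, 253), (279, 253), (282, 253), (285, 253), (288, 253), (291, 253), (294, 253), (297, 253), (300, 253), (303, 253), (306, 253), (309, 224), (312, 162), (315, 160), (318, 211), (321, 217), (324, 218), (327, 218), (330, 219), (333, 246), (336, 245), (339, 248)]
```

>>> move_arm:
  targets:
    - {"dx": -0.005,"dy": 0.34,"dz": 0,"rx": 0,"ry": 0,"rz": -0.3}
    - {"dx": -0.005,"dy": 0.34,"dz": 0,"rx": 0,"ry": 0,"rz": -0.3}
    - {"dx": -0.005,"dy": 0.34,"dz": 0,"rx": 0,"ry": 0,"rz": -0.3}
    - {"dx": -0.005,"dy": 0.34,"dz": 0,"rx": 0,"ry": 0,"rz": -0.3}
    - {"dx": -0.005,"dy": 0.34,"dz": 0,"rx": 0,"ry": 0,"rz": -0.3}
    - {"dx": -0.005,"dy": 0.34,"dz": 0,"rx": 0,"ry": 0,"rz": -0.3}
    - {"dx": -0.005,"dy": 0.34,"dz": 0,"rx": 0,"ry": 0,"rz": -0.3}
    - {"dx": -0.005,"dy": 0.34,"dz": 0,"rx": 0,"ry": 0,"rz": -0.3}
    - {"dx": -0.005,"dy": 0.34,"dz": 0,"rx": 0,"ry": 0,"rz": -0.3}
    - {"dx": -0.005,"dy": 0.34,"dz": 0,"rx": 0,"ry": 0,"rz": -0.3}
  claw: 32

```text
t: 28.3
tcp_pos: [0.5485, 0.1067, 0.1153]
tool_rot: [1.0, 0.013, -0.0, -0.0]
force: [-0.0, 0.8, 0.1]
finger_gap: 0.323
gripper_force: 0.0
```

>>> move_arm:
  targets:
    - {"dx": 0,"dy": 0,"dz": 0,"rx": 0,"ry": 0,"rz": 0}
    - {"dx": 0,"dy": 0,"dz": -0.6,"rx": 0,"ry": 0,"rz": 0}
    - {"dx": 0,"dy": 0,"dz": -0.6,"rx": 0,"ry": 0,"rz": 0}
    - {"dx": 0,"dy": 0,"dz": -0.6,"rx": 0,"ry": 0,"rz": 0}
    - {"dx": 0,"dy": 0,"dz": -0.6,"rx": 0,"ry": 0,"rz": 0}
    - {"dx": 0,"dy": 0,"dz": -0.6,"rx": 0,"ry": 0,"rz": 0}
    - {"dx": 0,"dy": 0,"dz": -0.6,"rx": 0,"ry": 0,"rz": 0}
    - {"dx": 0,"dy": 0,"dz": -0.4,"rx": 0,"ry": 0,"rz": 0}
    - {"dx": 0,"dy": 0,"dz": -0.2,"rx": 0,"ry": 0,"rz": 0}
    - {"dx": 0,"dy": 0,"dz": 0,"rx": 0,"ry": 0,"rz": 0}

```text
t: 29.55
tcp_pos: [0.5484, 0.1064, 0.0102]
tool_rot: [1.0, 0.016, -0.0, -0.0]
force: [0.2, 0.0, 0.4]
finger_gap: 0.321
gripper_force: 0.0
```

>>> move_arm:
  targets:
    - {"dx": 0,"dy": 0,"dz": 0,"rx": 0,"ry": 0,"rz": 0}
    - {"dx": 0,"dy": 0,"dz": 0,"rx": 0,"ry": 0,"rz": 0}
    - {"dx": 0,"dy": 0,"dz": 0,"rx": 0,"ry": 0,"rz": 0}
    - {"dx": 0,"dy": 0,"dz": 0,"rx": 0,"ry": 0,"rz": 0}
    - {"dx": 0,"dy": 0,"dz": 0,"rx": 0,"ry": 0,"rz": 0}
    - {"dx": 0,"dy": 0,"dz": 0,"rx": 0,"ry": 0,"rz": 0}
    - {"dx": 0,"dy": 0,"dz": 0,"rx": 0,"ry": 0,"rz": 0}
    - {"dx": 0,"dy": 0,"dz": 0,"rx": 0,"ry": 0,"rz": 0}
    - {"dx": 0,"dy": 0,"dz": 0,"rx": 0,"ry": 0,"rz": 0}
    - {"dx": 0,"dy": 0,"dz": 0,"rx": 0,"ry": 0,"rz": 0}
  claw: 0
  newtons: 20

```text
t: 30.8
tcp_pos: [0.549, 0.1061, 0.0109]
tool_rot: [1.0, 0.016, 0.0, 0.0]
force: [-0.4, -5.1, 6.5]
finger_gap: 0.102
gripper_force: 20.8
```

>>> move_arm:
  targets:
    - {"dx": 0.001,"dy": -0.03,"dz": 0.564,"rx": 0,"ry": 0,"rz": 0}
    - {"dx": 0.003,"dy": -0.088,"dz": 0.558,"rx": 0,"ry": 0,"rz": 0}
    - {"dx": 0.005,"dy": -0.146,"dz": 0.546,"rx": 0,"ry": 0,"rz": 0}
    - {"dx": 0.006,"dy": -0.203,"dz": 0.528,"rx": 0,"ry": 0,"rz": 0}
    - {"dx": 0.008,"dy": -0.257,"dz": 0.504,"rx": 0,"ry": 0,"rz": 0}
    - {"dx": 0.01,"dy": -0.308,"dz": 0.474,"rx": 0,"ry": 0,"rz": 0}
    - {"dx": 0.011,"dy": -0.356,"dz": 0.439,"rx": 0,"ry": 0,"rz": 0}
    - {"dx": 0.013,"dy": -0.4,"dz": 0.4,"rx": 0,"ry": 0,"rz": 0}
    - {"dx": 0.014,"dy": -0.439,"dz": 0.356,"rx": 0,"ry": 0,"rz": 0}
    - {"dx": 0.015,"dy": -0.474,"dz": 0.308,"rx": 0,"ry": 0,"rz": 0}

```text
t: 32.05
tcp_pos: [0.5511, 0.0422, 0.1303]
tool_rot: [1.0, 0.015, 0.001, -0.003]
force: [1.5, 11.8, 10.2]
finger_gap: 0.103
gripper_force: 19.6
```

>>> move_arm:
  targets:
    - {"dx": 0.016,"dy": -0.504,"dz": 0.257,"rx": 0,"ry": 0,"rz": 0}
    - {"dx": 0.017,"dy": -0.528,"dz": 0.203,"rx": 0,"ry": 0,"rz": 0}
    - {"dx": 0.017,"dy": -0.546,"dz": 0.146,"rx": 0,"ry": 0,"rz": 0}
    - {"dx": 0.018,"dy": -0.558,"dz": 0.088,"rx": 0,"ry": 0,"rz": 0}
    - {"dx": 0.018,"dy": -0.564,"dz": 0.03,"rx": 0,"ry": 0,"rz": 0}
    - {"dx": 0.018,"dy": -0.564,"dz": -0.03,"rx": 0,"ry": 0,"rz": 0}
    - {"dx": 0.018,"dy": -0.558,"dz": -0.088,"rx": 0,"ry": 0,"rz": 0}
    - {"dx": 0.017,"dy": -0.546,"dz": -0.146,"rx": 0,"ry": 0,"rz": 0}
    - {"dx": 0.017,"dy": -0.528,"dz": -0.203,"rx": 0,"ry": 0,"rz": 0}
    - {"dx": 0.016,"dy": -0.504,"dz": -0.257,"rx": 0,"ry": 0,"rz": 0}

```text
t: 33.3
tcp_pos: [0.5555, -0.097, 0.1271]
tool_rot: [1.0, 0.016, 0.001, 0.0]
force: [5.3, 2.5, 1.4]
finger_gap: 0.105
gripper_force: 21.9
```

>>> move_arm:
  targets:
    - {"dx": 0.015,"dy": -0.474,"dz": -0.308,"rx": 0,"ry": 0,"rz": 0}
    - {"dx": 0.014,"dy": -0.439,"dz": -0.356,"rx": 0,"ry": 0,"rz": 0}
    - {"dx": 0.013,"dy": -0.4,"dz": -0.4,"rx": 0,"ry": 0,"rz": 0}
    - {"dx": 0.011,"dy": -0.356,"dz": -0.439,"rx": 0,"ry": 0,"rz": 0}
    - {"dx": 0.01,"dy": -0.308,"dz": -0.474,"rx": 0,"ry": 0,"rz": 0}
    - {"dx": 0.008,"dy": -0.257,"dz": -0.504,"rx": 0,"ry": 0,"rz": 0}
    - {"dx": 0.006,"dy": -0.203,"dz": -0.528,"rx": 0,"ry": 0,"rz": 0}
    - {"dx": 0.005,"dy": -0.146,"dz": -0.546,"rx": 0,"ry": 0,"rz": 0}
    - {"dx": 0.003,"dy": -0.088,"dz": -0.558,"rx": 0,"ry": 0,"rz": 0}
    - {"dx": 0.001,"dy": -0.03,"dz": -0.45,"rx": 0,"ry": 0,"rz": 0}

```text
t: 34.55
tcp_pos: [0.5567, -0.1638, 0.0122]
tool_rot: [1.0, 0.016, -0.001, -0.0]
force: [2.5, -0.2, 1.4]
finger_gap: 0.099
gripper_force: 22.7
```

>>> move_arm:
  targets:
    - {"dx": 0,"dy": 0,"dz": 0,"rx": 0,"ry": 0,"rz": 0}
    - {"dx": 0,"dy": 0,"dz": 0,"rx": 0,"ry": 0,"rz": 0}
    - {"dx": 0,"dy": 0,"dz": 0,"rx": 0,"ry": 0,"rz": 0}
    - {"dx": 0,"dy": 0,"dz": 0,"rx": 0,"ry": 0,"rz": 0}
    - {"dx": 0,"dy": 0,"dz": 0,"rx": 0,"ry": 0,"rz": 0}
    - {"dx": 0,"dy": 0,"dz": 0,"rx": 0,"ry": 0,"rz": 0}
    - {"dx": 0,"dy": 0,"dz": 0,"rx": 0,"ry": 0,"rz": 0}
    - {"dx": 0,"dy": 0,"dz": 0,"rx": 0,"ry": 0,"rz": 0}
    - {"dx": 0,"dy": 0,"dz": 0,"rx": 0,"ry": 0,"rz": 0}
    - {"dx": 0,"dy": 0,"dz": 0,"rx": 0,"ry": 0,"rz": 0}
  claw: 30

```text
t: 35.8
tcp_pos: [0.5571, -0.1637, 0.0133]
tool_rot: [1.0, 0.016, -0.0, -0.0]
force: [0.1, 0.3, 0.7]
finger_gap: 0.299
gripper_force: 0.0
```

>>> move_arm:
  targets:
    - {"dx": 0,"dy": 0,"dz": -0.08,"rx": 0,"ry": 0,"rz": 0}
    - {"dx": 0,"dy": 0,"dz": 0,"rx": 0,"ry": 0,"rz": 0}
    - {"dx": 0,"dy": 0,"dz": 0,"rx": 0,"ry": 0,"rz": 0}
    - {"dx": 0,"dy": 0,"dz": 0,"rx": 0,"ry": 0,"rz": 0}
    - {"dx": 0,"dy": 0,"dz": 0,"rx": 0,"ry": 0,"rz": 0}
    - {"dx": 0,"dy": 0,"dz": 0,"rx": 0,"ry": 0,"rz": 0}
    - {"dx": 0,"dy": 0,"dz": 0,"rx": 0,"ry": 0,"rz": 0}
    - {"dx": 0,"dy": 0,"dz": 0,"rx": 0,"ry": 0,"rz": 0}
    - {"dx": 0,"dy": 0,"dz": 0,"rx": 0,"ry": 0,"rz": 0}
    - {"dx": 0,"dy": 0,"dz": 0,"rx": 0,"ry": 0,"rz": 0}

```text
t: 37.05
tcp_pos: [0.5571, -0.1637, 0.0113]
tool_rot: [1.0, 0.016, -0.0, -0.0]
force: [0.4, -0.7, 0.4]
finger_gap: 0.298
gripper_force: 0.0
```

>>> move_arm:
  targets:
    - {"dx": 0,"dy": 0,"dz": 0,"rx": 0,"ry": 0,"rz": 0}
    - {"dx": 0,"dy": 0,"dz": 0,"rx": 0,"ry": 0,"rz": 0}
    - {"dx": 0,"dy": 0,"dz": 0,"rx": 0,"ry": 0,"rz": 0}
    - {"dx": 0,"dy": 0,"dz": 0,"rx": 0,"ry": 0,"rz": 0}
    - {"dx": 0,"dy": 0,"dz": 0,"rx": 0,"ry": 0,"rz": 0}
    - {"dx": 0,"dy": 0,"dz": 0,"rx": 0,"ry": 0,"rz": 0}
    - {"dx": 0,"dy": 0,"dz": 0,"rx": 0,"ry": 0,"rz": 0}
    - {"dx": 0,"dy": 0,"dz": 0,"rx": 0,"ry": 0,"rz": 0}
    - {"dx": 0,"dy": 0,"dz": 0,"rx": 0,"ry": 0,"rz": 0}
    - {"dx": 0,"dy": 0,"dz": 0,"rx": 0,"ry": 0,"rz": 0}
  claw: 0
  newtons: 20

```text
t: 38.3
tcp_pos: [0.5572, -0.1638, 0.0114]
tool_rot: [1.0, 0.016, 0.0, 0.0]
force: [-1.0, -1.6, 2.0]
finger_gap: 0.101
gripper_force: 21.1
```

>>> move_arm:
  targets:
    - {"dx": -0.001,"dy": 0.03,"dz": 0.564,"rx": 0,"ry": 0,"rz": 0}
    - {"dx": -0.003,"dy": 0.088,"dz": 0.558,"rx": 0,"ry": 0,"rz": 0}
    - {"dx": -0.005,"dy": 0.146,"dz": 0.546,"rx": 0,"ry": 0,"rz": 0}
    - {"dx": -0.006,"dy": 0.203,"dz": 0.528,"rx": 0,"ry": 0,"rz": 0}
    - {"dx": -0.008,"dy": 0.257,"dz": 0.504,"rx": 0,"ry": 0,"rz": 0}
    - {"dx": -0.01,"dy": 0.308,"dz": 0.474,"rx": 0,"ry": 0,"rz": 0}
    - {"dx": -0.011,"dy": 0.356,"dz": 0.439,"rx": 0,"ry": 0,"rz": 0}
    - {"dx": -0.013,"dy": 0.4,"dz": 0.4,"rx": 0,"ry": 0,"rz": 0}
    - {"dx": -0.014,"dy": 0.439,"dz": 0.356,"rx": 0,"ry": 0,"rz": 0}
    - {"dx": -0.015,"dy": 0.474,"dz": 0.308,"rx": 0,"ry": 0,"rz": 0}

```text
t: 39.55
tcp_pos: [0.5552, -0.0985, 0.1314]
tool_rot: [1.0, 0.017, 0.001, 0.003]
force: [-3.1, -9.0, 8.9]
finger_gap: 0.102
gripper_force: 20.2
```

>>> move_arm:
  targets:
    - {"dx": -0.016,"dy": 0.504,"dz": 0.257,"rx": 0,"ry": 0,"rz": 0}
    - {"dx": -0.017,"dy": 0.528,"dz": 0.203,"rx": 0,"ry": 0,"rz": 0}
    - {"dx": -0.017,"dy": 0.546,"dz": 0.146,"rx": 0,"ry": 0,"rz": 0}
    - {"dx": -0.018,"dy": 0.558,"dz": 0.088,"rx": 0,"ry": 0,"rz": 0}
    - {"dx": -0.018,"dy": 0.564,"dz": 0.03,"rx": 0,"ry": 0,"rz": 0}
    - {"dx": -0.018,"dy": 0.564,"dz": -0.03,"rx": 0,"ry": 0,"rz": 0}
    - {"dx": -0.018,"dy": 0.558,"dz": -0.088,"rx": 0,"ry": 0,"rz": 0}
    - {"dx": -0.017,"dy": 0.546,"dz": -0.146,"rx": 0,"ry": 0,"rz": 0}
    - {"dx": -0.017,"dy": 0.528,"dz": -0.203,"rx": 0,"ry": 0,"rz": 0}
    - {"dx": -0.016,"dy": 0.504,"dz": -0.257,"rx": 0,"ry": 0,"rz": 0}

```text
t: 40.8
tcp_pos: [0.5506, 0.0398, 0.1276]
tool_rot: [1.0, 0.016, -0.0, -0.0]
force: [-0.0, -1.6, 1.0]
finger_gap: 0.097
gripper_force: 22.0
```

>>> move_arm:
  targets:
    - {"dx": -0.015,"dy": 0.474,"dz": -0.308,"rx": 0,"ry": 0,"rz": 0}
    - {"dx": -0.014,"dy": 0.439,"dz": -0.356,"rx": 0,"ry": 0,"rz": 0}
    - {"dx": -0.013,"dy": 0.4,"dz": -0.4,"rx": 0,"ry": 0,"rz": 0}
    - {"dx": -0.011,"dy": 0.356,"dz": -0.439,"rx": 0,"ry": 0,"rz": 0}
    - {"dx": -0.01,"dy": 0.308,"dz": -0.474,"rx": 0,"ry": 0,"rz": 0}
    - {"dx": -0.008,"dy": 0.257,"dz": -0.504,"rx": 0,"ry": 0,"rz": 0}
    - {"dx": -0.006,"dy": 0.203,"dz": -0.528,"rx": 0,"ry": 0,"rz": 0}
    - {"dx": -0.005,"dy": 0.146,"dz": -0.546,"rx": 0,"ry": 0,"rz": 0}
    - {"dx": -0.003,"dy": 0.088,"dz": -0.558,"rx": 0,"ry": 0,"rz": 0}
    - {"dx": -0.001,"dy": 0.03,"dz": -0.45,"rx": 0,"ry": 0,"rz": 0}

```text
t: 42.05
tcp_pos: [0.5483, 0.106, 0.0131]
tool_rot: [1.0, 0.016, -0.0, 0.0]
force: [-1.2, -5.6, 7.3]
finger_gap: 0.101
gripper_force: 22.1
```

>>> move_arm:
  targets:
    - {"dx": 0,"dy": 0,"dz": 0,"rx": 0,"ry": 0,"rz": 0}
    - {"dx": 0,"dy": 0,"dz": 0,"rx": 0,"ry": 0,"rz": 0}
    - {"dx": 0,"dy": 0,"dz": 0,"rx": 0,"ry": 0,"rz": 0}
    - {"dx": 0,"dy": 0,"dz": 0.6,"rx": 0,"ry": 0,"rz": 0}
    - {"dx": 0,"dy": 0,"dz": 1,"rx": 0,"ry": 0,"rz": 0}
    - {"dx": 0,"dy": 0,"dz": 1,"rx": 0,"ry": 0,"rz": 0}
    - {"dx": 0,"dy": 0,"dz": 1,"rx": 0,"ry": 0,"rz": 0}
    - {"dx": 0,"dy": -0.4,"dz": 1,"rx": 0,"ry": 0,"rz": 0}
    - {"dx": 0,"dy": -1,"dz": 1,"rx": 0,"ry": 0,"rz": 0}
    - {"dx": 0,"dy": -1,"dz": 0.4,"rx": 0,"ry": 0,"rz": 0}
  claw: 35

```text
t: 43.3
tcp_pos: [0.5496, 0.046, 0.1673]
tool_rot: [1.0, 0.016, 0.002, 0.0]
force: [0.5, -0.9, -0.2]
finger_gap: 0.349
gripper_force: 0.0
```

Run:
```python
from h import *
a,k=snap('top','t11');s=sensors.sense();w,m=snap('wrist','w11');print(s['t'],s['tcp_pos'])
np.save('w11.npy',np.array(m['extrinsics']))
for n,p in dict(pocket=(.55,.021,.022),nestback=(.5535,-.079,.023),bar=(.548,.106,.044)).items(): print(n,np.round(proj(m,p)))
cv2.imwrite('pics/w11c.png',cv2.resize(w[60:320,150:500],None,fx=2.2,fy=2.2,interpolation=cv2.INTER_CUBIC)[...,::-1])
hsv=cv2.cvtColor(a,cv2.COLOR_RGB2HSV)
mask=((hsv[...,1]<70)&(hsv[...,2]>120)).astype(np.uint8)
cs,h=cv2.findContours(mask,cv2.RETR_CCOMP,cv2.CHAIN_APPROX_NONE)
for i,c in enumerate(cs):
    if h[0][i][3]>=0 or not 200<cv2.contourArea(c)<450: continue
    M=cv2.fitEllipse(c)
    if max(M[1])/min(M[1])<1.3: print(np.round(M[0],1),np.round(M[1],1),[cv2.contourArea(cs[j]) for j in range(len(cs)) if h[0][j][3]==i],np.round(ray(k,*M[0],0.006),4))
```

```text
43.35 [0.55038733 0.04295255 0.16792353]
pocket [301. 193.]
nestback [402. 193.]
bar [210. 197.]
[149.6 280.1] [18.3 19.2] [158.5] [0.3634 0.3899 0.006 ]
[374.4 268.9] [20.2 20.6] [107.0] [ 0.4069 -0.2658  0.006 ]
[189.4 264.6] [20.5 21. ] [112.5] [0.4099 0.2765 0.006 ]
[153.7 240.2] [20.4 21. ] [113.5] [0.4788 0.3826 0.006 ]
[189.4 205.1] [20.4 20.8] [153.5] [0.5838 0.2823 0.006 ]
```

Run:
```python
from h import *
w=cv2.imread('pics/w11.png')
g=lambda v,u:int(w[v-1:v+2,u-1:u+2].mean())
print('row nest',[(u,g(193,u)) for u in range(355,450,3)])
print('row nest up',[(u,g(183,u)) for u in range(355,450,3)])
print('col nest',[(v,g(v,396)) for v in range(150,240,3)])
print('row pocket',[(u,g(193,u)) for u in range(262,342,4)])
```

```text
row nest [(355, 116), (358, 114), (361, 106), (364, 148), (367, 123), (370, 255), (373, 221), (376, 159), (379, 163), (382, 161), (385, 160), (388, 162), (391, 161), (394, 186), (397, 252), (400, 249), (403, 249), (406, 251), (409, 197), (412, 160), (415, 161), (418, 161), (421, 160), (424, 161), (427, 161), (430, 130), (433, 145), (436, 145), (439, 142), (442, 190), (445, 231), (448, 240)]
row nest up [(355, 113), (358, 116), (361, 99), (364, 152), (367, 147), (370, 155), (373, 251), (376, 216), (379, 162), (382, 163), (385, 162), (388, 162), (391, 162), (394, 161), (397, 160), (400, 160), (403, 162), (406, 158), (409, 161), (412, 160), (415, 161), (418, 160), (421, 161), (424, 160), (427, 162), (430, 134), (433, 133), (436, 120), (439, 111), (442, 227), (445, 204), (448, 242)]
col nest [(150, 245), (153, 242), (156, 241), (159, 217), (162, 109), (165, 157), (168, 162), (171, 163), (174, 162), (177, 162), (180, 161), (183, 161), (186, 168), (189, 231), (192, 251), (195, 231), (198, 166), (201, 162), (204, 161), (207, 161), (210, 161), (213, 161), (216, 162), (219, 166), (222, 241), (225, 240), (228, 240), (231, 238), (234, 238), (237, 240)]
row pocket [(262, 234), (266, 255), (270, 87), (274, 231), (278, 225), (282, 225), (286, 224), (290, 225), (294, 222), (298, 224), (302, 226), (306, 218), (310, 220), (314, 223), (318, 219), (322, 223), (326, 223), (330, 227), (334, 174), (338, 254)]
```

The white dot of the puck's back shows at about (402,192), at the predicted nest centre (402,193), and the pocket is empty. So the puck is face-down in the nest. Next is the right-hand spacer.

>>> move_arm:
  targets:
    - {"dx": -0.4,"dy": -0.88,"dz": 0,"rx": 0,"ry": 0,"rz": 0.25}
    - {"dx": -0.4,"dy": -0.88,"dz": 0,"rx": 0,"ry": 0,"rz": 0.25}
    - {"dx": -0.4,"dy": -0.88,"dz": 0,"rx": 0,"ry": 0,"rz": 0.25}
    - {"dx": -0.4,"dy": -0.88,"dz": 0,"rx": 0,"ry": 0,"rz": 0.25}
    - {"dx": -0.4,"dy": -0.88,"dz": 0,"rx": 0,"ry": 0,"rz": 0.25}
    - {"dx": -0.4,"dy": -0.88,"dz": 0,"rx": 0,"ry": 0,"rz": 0.25}
    - {"dx": -0.4,"dy": -0.88,"dz": 0,"rx": 0,"ry": 0,"rz": 0.25}
    - {"dx": -0.4,"dy": -0.88,"dz": 0,"rx": 0,"ry": 0,"rz": 0.25}
    - {"dx": -0.4,"dy": -0.88,"dz": 0,"rx": 0,"ry": 0,"rz": 0.25}
    - {"dx": -0.4,"dy": -0.88,"dz": 0,"rx": 0,"ry": 0,"rz": 0.25}
  claw: 90

```text
t: 44.65
tcp_pos: [0.4482, -0.1734, 0.1644]
tool_rot: [0.782, 0.623, 0.0, -0.0]
force: [0.5, 0.5, 0.5]
finger_gap: 0.901
gripper_force: 0.0
```

>>> move_arm:
  targets:
    - {"dx": -0.42,"dy": -0.88,"dz": 0,"rx": 0,"ry": 0,"rz": 0.125}
    - {"dx": -0.42,"dy": -0.88,"dz": 0,"rx": 0,"ry": 0,"rz": 0.125}
    - {"dx": -0.42,"dy": -0.88,"dz": 0,"rx": 0,"ry": 0,"rz": 0.125}
    - {"dx": -0.42,"dy": -0.88,"dz": 0,"rx": 0,"ry": 0,"rz": 0.125}
    - {"dx": 0,"dy": 0,"dz": -0.98,"rx": 0,"ry": 0,"rz": 0}
    - {"dx": 0,"dy": 0,"dz": -0.98,"rx": 0,"ry": 0,"rz": 0}
    - {"dx": 0,"dy": 0,"dz": -0.98,"rx": 0,"ry": 0,"rz": 0}
    - {"dx": 0,"dy": 0,"dz": -0.98,"rx": 0,"ry": 0,"rz": 0}
    - {"dx": 0,"dy": 0,"dz": 0,"rx": 0,"ry": 0,"rz": 0}
    - {"dx": 0,"dy": 0,"dz": 0,"rx": 0,"ry": 0,"rz": 0}

```text
t: 45.9
tcp_pos: [0.407, -0.2616, 0.0668]
tool_rot: [0.696, 0.718, 0.0, 0.0]
force: [0.6, -0.5, 0.1]
finger_gap: 0.899
gripper_force: 0.0
```

Run:
```python
from h import *
m=dict(cams.camera_model('wrist'));m['extrinsics']=np.load('w11.npy');print('dot',ray(m,402,192,.023))
disc(.006)
```

```text
dot [ 0.55404494 -0.07918005  0.023     ]
ell [279.4 221.8] [76.6 79.7] pos [ 0.4068 -0.2666  0.006 ] near edge [239 183] [319 260]
t 45.9 tcp [ 0.407  -0.2616  0.0668] rot [0.696 0.718 0.    0.   ] gap 0.8992123699683642 F [ 0.6 -0.5  0.1]
```

>>> move_arm:
  targets:
    - {"dx": 0,"dy": -0.18,"dz": 0,"rx": 0,"ry": 0,"rz": 0}
    - {"dx": 0,"dy": 0,"dz": -0.6,"rx": 0,"ry": 0,"rz": 0}
    - {"dx": 0,"dy": 0,"dz": -0.8,"rx": 0,"ry": 0,"rz": 0}
    - {"dx": 0,"dy": 0,"dz": -0.8,"rx": 0,"ry": 0,"rz": 0}
    - {"dx": 0,"dy": 0,"dz": -0.6,"rx": 0,"ry": 0,"rz": 0}
    - {"dx": 0,"dy": 0,"dz": -0.4,"rx": 0,"ry": 0,"rz": 0}
    - {"dx": 0,"dy": 0,"dz": -0.2,"rx": 0,"ry": 0,"rz": 0}
    - {"dx": 0,"dy": 0,"dz": -0.08,"rx": 0,"ry": 0,"rz": 0}
    - {"dx": 0,"dy": 0,"dz": 0,"rx": 0,"ry": 0,"rz": 0}
    - {"dx": 0,"dy": 0,"dz": 0,"rx": 0,"ry": 0,"rz": 0}
  claw: 77

```text
t: 47.2
tcp_pos: [0.4068, -0.2663, -0.0204]
tool_rot: [0.696, 0.718, -0.0, 0.0]
force: [0.3, 0.5, 0.8]
finger_gap: 0.77
gripper_force: 0.0
```

>>> move_arm:
  targets:
    - {"dx": 0,"dy": 0,"dz": -0.04,"rx": 0,"ry": 0,"rz": 0}
    - {"dx": 0,"dy": 0,"dz": -0.02,"rx": 0,"ry": 0,"rz": 0}
    - {"dx": 0,"dy": 0,"dz": -0.02,"rx": 0,"ry": 0,"rz": 0}
    - {"dx": 0,"dy": 0,"dz": -0.02,"rx": 0,"ry": 0,"rz": 0}
    - {"dx": 0,"dy": 0,"dz": -0.02,"rx": 0,"ry": 0,"rz": 0}
    - {"dx": 0,"dy": 0,"dz": -0.02,"rx": 0,"ry": 0,"rz": 0}
    - {"dx": 0,"dy": 0,"dz": 0,"rx": 0,"ry": 0,"rz": 0}
    - {"dx": 0,"dy": 0,"dz": 0,"rx": 0,"ry": 0,"rz": 0}
    - {"dx": 0,"dy": 0,"dz": 0,"rx": 0,"ry": 0,"rz": 0}
    - {"dx": 0,"dy": 0,"dz": 0,"rx": 0,"ry": 0,"rz": 0}

```text
t: 48.45
tcp_pos: [0.4065, -0.2661, -0.0243]
tool_rot: [0.696, 0.718, -0.0, 0.0]
force: [-0.4, -0.1, -0.7]
finger_gap: 0.772
gripper_force: 0.0
```

>>> move_arm:
  targets:
    - {"dx": 0,"dy": 0,"dz": -0.02,"rx": 0,"ry": 0,"rz": 0}
    - {"dx": 0,"dy": 0,"dz": -0.02,"rx": 0,"ry": 0,"rz": 0}
    - {"dx": 0,"dy": 0,"dz": -0.02,"rx": 0,"ry": 0,"rz": 0}
    - {"dx": 0,"dy": 0,"dz": -0.02,"rx": 0,"ry": 0,"rz": 0}
    - {"dx": 0,"dy": 0,"dz": 0,"rx": 0,"ry": 0,"rz": 0}
    - {"dx": 0,"dy": 0,"dz": 0,"rx": 0,"ry": 0,"rz": 0}
    - {"dx": 0,"dy": 0,"dz": 0,"rx": 0,"ry": 0,"rz": 0}
    - {"dx": 0,"dy": 0,"dz": 0,"rx": 0,"ry": 0,"rz": 0}
    - {"dx": 0,"dy": 0,"dz": 0,"rx": 0,"ry": 0,"rz": 0}
    - {"dx": 0,"dy": 0,"dz": 0,"rx": 0,"ry": 0,"rz": 0}

```text
t: 49.7
tcp_pos: [0.4065, -0.2661, -0.0263]
tool_rot: [0.696, 0.718, 0.0, -0.0]
force: [0.7, 0.0, 0.6]
finger_gap: 0.767
gripper_force: 0.0
```

>>> move_arm:
  targets:
    - {"dx": 0,"dy": 0,"dz": 0,"rx": 0,"ry": 0,"rz": 0}
    - {"dx": 0,"dy": 0,"dz": 0,"rx": 0,"ry": 0,"rz": 0}
    - {"dx": 0,"dy": 0,"dz": 0,"rx": 0,"ry": 0,"rz": 0}
    - {"dx": 0,"dy": 0,"dz": 0,"rx": 0,"ry": 0,"rz": 0}
    - {"dx": 0,"dy": 0,"dz": 0,"rx": 0,"ry": 0,"rz": 0}
    - {"dx": 0,"dy": 0,"dz": 0,"rx": 0,"ry": 0,"rz": 0}
    - {"dx": 0,"dy": 0,"dz": 0,"rx": 0,"ry": 0,"rz": 0}
    - {"dx": 0,"dy": 0,"dz": 0,"rx": 0,"ry": 0,"rz": 0}
    - {"dx": 0,"dy": 0,"dz": 0,"rx": 0,"ry": 0,"rz": 0}
    - {"dx": 0,"dy": 0,"dz": 0,"rx": 0,"ry": 0,"rz": 0}
  claw: 0
  newtons: 35

```text
t: 50.95
tcp_pos: [0.4066, -0.2662, -0.0255]
tool_rot: [0.696, 0.718, -0.0, 0.0]
force: [-0.5, 0.1, 7.9]
finger_gap: 0.647
gripper_force: 35.4
```

>>> move_arm:
  targets:
    - {"dx": 0,"dy": 0,"dz": 0.4,"rx": 0,"ry": 0,"rz": 0}
    - {"dx": 0,"dy": 0,"dz": 0.8,"rx": 0,"ry": 0,"rz": 0}
    - {"dx": 0,"dy": 0,"dz": 0.8,"rx": 0,"ry": 0,"rz": 0}
    - {"dx": 0,"dy": 0,"dz": 0.8,"rx": 0,"ry": 0,"rz": 0}
    - {"dx": 0.49,"dy": 0.622,"dz": 0.8,"rx": 0,"ry": 0,"rz": 0}
    - {"dx": 0.49,"dy": 0.622,"dz": 0.4,"rx": 0,"ry": 0,"rz": 0}
    - {"dx": 0.49,"dy": 0.622,"dz": 0,"rx": 0,"ry": 0,"rz": 0}
    - {"dx": 0.49,"dy": 0.622,"dz": 0,"rx": 0,"ry": 0,"rz": 0}
    - {"dx": 0.49,"dy": 0.622,"dz": 0,"rx": 0,"ry": 0,"rz": 0}
    - {"dx": 0.49,"dy": 0.622,"dz": 0,"rx": 0,"ry": 0,"rz": 0}

```text
t: 52.2
tcp_pos: [0.4802, -0.1721, 0.074]
tool_rot: [0.696, 0.718, -0.0, -0.0]
force: [0.0, 0.5, -0.7]
finger_gap: 0.641
gripper_force: 37.0
```

>>> move_arm:
  targets:
    - {"dx": 0.49,"dy": 0.622,"dz": 0,"rx": 0,"ry": 0,"rz": 0}
    - {"dx": 0.49,"dy": 0.622,"dz": 0,"rx": 0,"ry": 0,"rz": 0}
    - {"dx": 0.49,"dy": 0.622,"dz": 0,"rx": 0,"ry": 0,"rz": 0}
    - {"dx": 0.49,"dy": 0.622,"dz": 0,"rx": 0,"ry": 0,"rz": 0}
    - {"dx": 0.49,"dy": 0.622,"dz": 0,"rx": 0,"ry": 0,"rz": 0}
    - {"dx": 0.49,"dy": 0.622,"dz": 0,"rx": 0,"ry": 0,"rz": 0}
    - {"dx": 0,"dy": 0,"dz": 0,"rx": 0,"ry": 0,"rz": 0}
    - {"dx": 0,"dy": 0,"dz": 0,"rx": 0,"ry": 0,"rz": 0}
    - {"dx": 0,"dy": 0,"dz": 0,"rx": 0,"ry": 0,"rz": 0}
    - {"dx": 0,"dy": 0,"dz": 0,"rx": 0,"ry": 0,"rz": 0}

```text
t: 53.45
tcp_pos: [0.5532, -0.08, 0.0736]
tool_rot: [0.696, 0.718, -0.0, -0.0]
force: [-0.3, -0.3, -0.9]
finger_gap: 0.643
gripper_force: 37.0
```

Run:
```python
from h import *
s=sensors.sense();w,m=snap('wrist','w12');print(s['t'],s['tcp_pos'],s['finger_gap'],s['gripper_force'])
z=s['tcp_pos'][2]+.0255+.006
u,v=proj(m,(s['tcp_pos'][0],s['tcp_pos'][1],z));print('ring top exp',u,v)
g=w.mean(2)
print('col',[(y,int(g[y,int(u)-1:int(u)+2].mean())) for y in range(180,345,4)])
print('row',[(x,int(g[int(v)-1:int(v)+2,x].mean())) for x in range(196,364,4)])
```

```text
53.45 [ 0.55317408 -0.08001737  0.07363682] 0.6434515479833599 36.98197978120788
ring top exp 280.75368565822 269.9447640846314
col [(180, 160), (184, 167), (188, 167), (192, 164), (196, 164), (200, 162), (204, 162), (208, 59), (212, 151), (216, 248), (220, 245), (224, 245), (228, 239), (232, 238), (236, 244), (240, 70), (244, 71), (248, 70), (252, 68), (256, 108), (260, 119), (264, 117), (268, 119), (272, 125), (276, 132), (280, 127), (284, 156), (288, 70), (292, 71), (296, 75), (300, 70), (304, 97), (308, 102), (312, 111), (316, 112), (320, 110), (324, 108), (328, 96), (332, 70), (336, 75), (340, 73), (344, 71)]
row [(196, 90), (200, 91), (204, 63), (208, 27), (212, 26), (216, 23), (220, 108), (224, 113), (228, 112), (232, 113), (236, 112), (240, 94), (244, 128), (248, 138), (252, 127), (256, 131), (260, 124), (264, 132), (268, 120), (272, 124), (276, 125), (280, 123), (284, 123), (288, 124), (292, 121), (296, 128), (300, 128), (304, 129), (308, 130), (312, 136), (316, 110), (320, 113), (324, 113), (328, 113), (332, 111), (336, 114), (340, 19), (344, 25), (348, 21), (352, 24), (356, 117), (360, 114)]
```

The ring is held level and about 1 mm off in y. Correcting that and lowering it into the nest.

>>> move_arm:
  targets:
    - {"dx": 0.02,"dy": 0.06,"dz": 0,"rx": 0,"ry": 0,"rz": 0}
    - {"dx": 0,"dy": 0,"dz": -0.6,"rx": 0,"ry": 0,"rz": 0}
    - {"dx": 0,"dy": 0,"dz": -0.6,"rx": 0,"ry": 0,"rz": 0}
    - {"dx": 0,"dy": 0,"dz": -0.6,"rx": 0,"ry": 0,"rz": 0}
    - {"dx": 0,"dy": 0,"dz": -0.4,"rx": 0,"ry": 0,"rz": 0}
    - {"dx": 0,"dy": 0,"dz": -0.3,"rx": 0,"ry": 0,"rz": 0}
    - {"dx": 0,"dy": 0,"dz": -0.2,"rx": 0,"ry": 0,"rz": 0}
    - {"dx": 0,"dy": 0,"dz": -0.16,"rx": 0,"ry": 0,"rz": 0}
    - {"dx": 0,"dy": 0,"dz": -0.08,"rx": 0,"ry": 0,"rz": 0}
    - {"dx": 0,"dy": 0,"dz": 0,"rx": 0,"ry": 0,"rz": 0}

```text
t: 54.75
tcp_pos: [0.5541, -0.078, 0.0003]
tool_rot: [0.696, 0.718, 0.0, 0.0]
force: [-0.3, -0.5, 0.1]
finger_gap: 0.643
gripper_force: 37.0
```

>>> move_arm:
  targets:
    - {"dx": 0,"dy": 0,"dz": 0,"rx": 0,"ry": 0,"rz": 0}
    - {"dx": 0,"dy": 0,"dz": 0,"rx": 0,"ry": 0,"rz": 0}
    - {"dx": 0,"dy": 0,"dz": 0,"rx": 0,"ry": 0,"rz": 0}
    - {"dx": 0,"dy": 0,"dz": 0,"rx": 0,"ry": 0,"rz": 0}
    - {"dx": 0,"dy": 0,"dz": 0,"rx": 0,"ry": 0,"rz": 0}
    - {"dx": 0,"dy": 0,"dz": 0,"rx": 0,"ry": 0,"rz": 0}
    - {"dx": 0,"dy": 0,"dz": 0.5,"rx": 0,"ry": 0,"rz": 0}
    - {"dx": 0,"dy": 0,"dz": 1,"rx": 0,"ry": 0,"rz": 0}
    - {"dx": 0,"dy": 0,"dz": 1,"rx": 0,"ry": 0,"rz": 0}
    - {"dx": 0,"dy": 0,"dz": 1,"rx": 0,"ry": 0,"rz": 0}
  claw: 90

```text
t: 56.0
tcp_pos: [0.5541, -0.078, 0.0893]
tool_rot: [0.696, 0.718, 0.0, 0.0]
force: [0.4, 0.5, 0.1]
finger_gap: 0.899
gripper_force: 0.0
```

```bash
cat >> h.py <<'E'
def nest(ztop,tag):
    s=sensors.sense();w,m=snap('wrist',tag);t=s['tcp_pos'];print(np.round(t,4),s['t'],s['finger_gap'])
    c=np.array([.5537,-.079,ztop]);u,v=proj(m,c)
    y1=proj(m,c+[0,.031,0])[1];y2=proj(m,c-[0,.031,0])[1];x1=proj(m,c-[.031,0,0])[0];x2=proj(m,c+[.031,0,0])[0]
    print('exp',np.round([u,v,y1,y2,x1,x2]));g=w.mean(2);u,v=int(u),int(v)
    print('col',*[f'{y}:{int(g[y,u-1:u+2].mean())}' for y in range(int(y1)-14,int(y2)+14,3)])
    print('row',*[f'{x}:{int(g[v-1:v+2,x].mean())}' for x in range(int(x1)-14,int(x2)+14,3)])
    return w,m
E
python3 - <<'E'
from h import *
nest(.029,'w13')
E
```

```text
[ 0.5541 -0.078   0.0893] 56.0 0.8992634809926829
exp [279. 217. 175. 256. 237. 321.]
col 161:219 164:144 167:148 170:254 173:168 176:178 179:196 182:249 185:248 188:242 191:241 194:208 197:162 200:161 203:161 206:190 209:249 212:248 215:248 218:248 221:247 224:231 227:162 230:69 233:71 236:69 239:71 242:111 245:115 248:112 251:111 254:113 257:118 260:117 263:120 266:132
row 223:105 226:102 229:121 232:120 235:183 238:117 241:238 244:240 247:241 250:240 253:243 256:157 259:159 262:159 265:159 268:158 271:221 274:249 277:248 280:248 283:248 286:247 289:252 292:160 295:160 298:160 301:102 304:229 307:241 310:240 313:242 316:244 319:180 322:238 325:238 328:240 331:241 334:239
```

>>> move_arm:
  targets:
    - {"dx": -0.384,"dy": 0.945,"dz": 0,"rx": 0,"ry": 0,"rz": 0}
    - {"dx": -0.384,"dy": 0.945,"dz": 0,"rx": 0,"ry": 0,"rz": 0}
    - {"dx": -0.384,"dy": 0.945,"dz": 0,"rx": 0,"ry": 0,"rz": 0}
    - {"dx": -0.384,"dy": 0.945,"dz": 0,"rx": 0,"ry": 0,"rz": 0}
    - {"dx": -0.384,"dy": 0.945,"dz": 0,"rx": 0,"ry": 0,"rz": 0}
    - {"dx": -0.384,"dy": 0.945,"dz": 0,"rx": 0,"ry": 0,"rz": 0}
    - {"dx": -0.384,"dy": 0.945,"dz": 0,"rx": 0,"ry": 0,"rz": 0}
    - {"dx": -0.384,"dy": 0.945,"dz": 0,"rx": 0,"ry": 0,"rz": 0}
    - {"dx": -0.384,"dy": 0.945,"dz": 0,"rx": 0,"ry": 0,"rz": 0}
    - {"dx": -0.384,"dy": 0.945,"dz": 0,"rx": 0,"ry": 0,"rz": 0}

```text
t: 57.3
tcp_pos: [0.4553, 0.1597, 0.0869]
tool_rot: [0.696, 0.718, -0.001, -0.001]
force: [-0.2, -0.2, -0.5]
finger_gap: 0.898
gripper_force: 0.0
```

>>> move_arm:
  targets:
    - {"dx": -0.384,"dy": 0.945,"dz": 0,"rx": 0,"ry": 0,"rz": 0}
    - {"dx": -0.384,"dy": 0.945,"dz": 0,"rx": 0,"ry": 0,"rz": 0}
    - {"dx": -0.384,"dy": 0.945,"dz": 0,"rx": 0,"ry": 0,"rz": 0}
    - {"dx": -0.384,"dy": 0.945,"dz": 0,"rx": 0,"ry": 0,"rz": 0}
    - {"dx": -0.384,"dy": 0.945,"dz": 0,"rx": 0,"ry": 0,"rz": 0}
    - {"dx": 0,"dy": 0,"dz": -0.9,"rx": 0,"ry": 0,"rz": 0}
    - {"dx": 0,"dy": 0,"dz": 0,"rx": 0,"ry": 0,"rz": 0}
    - {"dx": 0,"dy": 0,"dz": 0,"rx": 0,"ry": 0,"rz": 0}
    - {"dx": 0,"dy": 0,"dz": 0,"rx": 0,"ry": 0,"rz": 0}
    - {"dx": 0,"dy": 0,"dz": 0,"rx": 0,"ry": 0,"rz": 0}

```text
t: 58.55
tcp_pos: [0.4104, 0.2763, 0.0656]
tool_rot: [0.696, 0.718, 0.0, 0.0]
force: [-0.0, 0.1, 1.0]
finger_gap: 0.9
gripper_force: 0.0
```

```bash
cat >> h.py <<'E'
def rings():
    a,k=snap('top');hsv=cv2.cvtColor(a,cv2.COLOR_RGB2HSV)
    mask=((hsv[...,1]<70)&(hsv[...,2]>120)).astype(np.uint8)
    cs,h=cv2.findContours(mask,cv2.RETR_CCOMP,cv2.CHAIN_APPROX_NONE)
    for i,c in enumerate(cs):
        if h[0][i][3]>=0 or not 150<cv2.contourArea(c)<450: continue
        M=cv2.fitEllipse(c)
        if max(M[1])/min(M[1])<1.5: print('ring',np.round(M[0],1),np.round(M[1],1),[cv2.contourArea(cs[j]) for j in range(len(cs)) if h[0][j][3]==i],np.round(ray(k,*M[0],0.006),4))
E
python3 - <<'E'
from h import *
disc(.006);rings()
E
```

```text
ell [278.7 213.4] [77.6 80.4] pos [0.4094 0.2781 0.006 ] near edge [238 175] [319 252]
t 58.55 tcp [0.4104 0.2763 0.0656] rot [0.696 0.718 0.    0.   ] gap 0.9000768260140218 F [-0.   0.1  1. ]
ring [153.6 240.2] [20.2 20.9] [118.0] [0.4788 0.383  0.006 ]
ring [189.3 205.1] [20.3 20.6] [156.5] [0.5837 0.2827 0.006 ]
ring [390.5 166.5] [16.2 23.8] [] [ 0.7126 -0.3129  0.006 ]
```

>>> move_arm:
  targets:
    - {"dx": -0.03,"dy": 0.056,"dz": -0.6,"rx": 0,"ry": 0,"rz": 0}
    - {"dx": 0,"dy": 0,"dz": -0.8,"rx": 0,"ry": 0,"rz": 0}
    - {"dx": 0,"dy": 0,"dz": -0.8,"rx": 0,"ry": 0,"rz": 0}
    - {"dx": 0,"dy": 0,"dz": -0.6,"rx": 0,"ry": 0,"rz": 0}
    - {"dx": 0,"dy": 0,"dz": -0.4,"rx": 0,"ry": 0,"rz": 0}
    - {"dx": 0,"dy": 0,"dz": -0.2,"rx": 0,"ry": 0,"rz": 0}
    - {"dx": 0,"dy": 0,"dz": -0.14,"rx": 0,"ry": 0,"rz": 0}
    - {"dx": 0,"dy": 0,"dz": -0.06,"rx": 0,"ry": 0,"rz": 0}
    - {"dx": 0,"dy": 0,"dz": -0.04,"rx": 0,"ry": 0,"rz": 0}
    - {"dx": 0,"dy": 0,"dz": 0,"rx": 0,"ry": 0,"rz": 0}
  claw: 77

```text
t: 59.9
tcp_pos: [0.4094, 0.2778, -0.0256]
tool_rot: [0.696, 0.718, 0.0, 0.0]
force: [-0.4, -1.0, -1.0]
finger_gap: 0.772
gripper_force: 0.0
```

>>> move_arm:
  targets:
    - {"dx": 0,"dy": 0,"dz": 0,"rx": 0,"ry": 0,"rz": 0}
    - {"dx": 0,"dy": 0,"dz": 0,"rx": 0,"ry": 0,"rz": 0}
    - {"dx": 0,"dy": 0,"dz": 0,"rx": 0,"ry": 0,"rz": 0}
    - {"dx": 0,"dy": 0,"dz": 0,"rx": 0,"ry": 0,"rz": 0}
    - {"dx": 0,"dy": 0,"dz": 0,"rx": 0,"ry": 0,"rz": 0}
    - {"dx": 0,"dy": 0,"dz": 0,"rx": 0,"ry": 0,"rz": 0}
    - {"dx": 0,"dy": 0,"dz": 0,"rx": 0,"ry": 0,"rz": 0}
    - {"dx": 0,"dy": 0,"dz": 0,"rx": 0,"ry": 0,"rz": 0}
    - {"dx": 0,"dy": 0,"dz": 0,"rx": 0,"ry": 0,"rz": 0}
    - {"dx": 0,"dy": 0,"dz": 0,"rx": 0,"ry": 0,"rz": 0}
  claw: 0
  newtons: 35

```text
t: 61.15
tcp_pos: [0.4236, 0.2813, -0.0207]
tool_rot: [0.695, 0.718, 0.013, 0.007]
force: [11.3, -3.9, 27.0]
finger_gap: 0.002
gripper_force: 13.0
```

The fingers shut without the ring, so the tips were marginally too high. Opening, lifting and looking again.

>>> move_arm:
  targets:
    - {"dx": 0,"dy": 0,"dz": 0.3,"rx": 0,"ry": 0,"rz": 0}
    - {"dx": 0,"dy": 0,"dz": 0.3,"rx": 0,"ry": 0,"rz": 0}
    - {"dx": 0,"dy": 0,"dz": 0.5,"rx": 0,"ry": 0,"rz": 0}
    - {"dx": 0,"dy": 0,"dz": 0.8,"rx": 0,"ry": 0,"rz": 0}
    - {"dx": 0,"dy": 0,"dz": 0.8,"rx": 0,"ry": 0,"rz": 0}
    - {"dx": 0,"dy": 0,"dz": 0.94,"rx": 0,"ry": 0,"rz": 0}
    - {"dx": 0,"dy": 0,"dz": 0,"rx": 0,"ry": 0,"rz": 0}
    - {"dx": 0,"dy": 0,"dz": 0,"rx": 0,"ry": 0,"rz": 0}
    - {"dx": 0,"dy": 0,"dz": 0,"rx": 0,"ry": 0,"rz": 0}
    - {"dx": 0,"dy": 0,"dz": 0,"rx": 0,"ry": 0,"rz": 0}
  claw: 90

```text
t: 62.4
tcp_pos: [0.4088, 0.2775, 0.0644]
tool_rot: [0.696, 0.718, -0.001, -0.0]
force: [0.0, -0.1, -1.0]
finger_gap: 0.904
gripper_force: 0.0
```

Run:
```python
from h import *
w,m=disc(.006,110);rings();cv2.imwrite('pics/w14.png',w[...,::-1])
```

```text
ell [383.3 264. ] [10.1 27.4] pos [0.4885 0.2423 0.006 ] near edge [373 256] [389 279]
ell [276.6 214.1] [78.1 80.8] pos [0.4061 0.279  0.006 ] near edge [236 175] [317 253]
t 62.4 tcp [0.4088 0.2775 0.0644] rot [ 0.696  0.718 -0.001 -0.   ] gap 0.904222495431115 F [ 0.  -0.1 -1. ]
ring [153.6 240.2] [20.2 20.9] [118.0] [0.4788 0.3829 0.006 ]
ring [189.2 205.2] [20.3 20.5] [156.5] [0.5836 0.2828 0.006 ]
ring [390.5 166.5] [16.2 23.7] [] [ 0.7124 -0.313   0.006 ]
ring [149.4 152.7] [14.6 19.6] [] [0.7368 0.405  0.006 ]
```

View pics/w14.png

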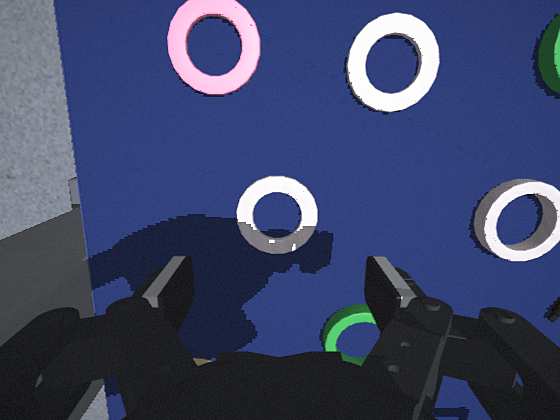

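The spacer is still flat at (277,214), about 3 mm off in x. I'll re-centre and go slightly lower this time, watching the force.

>>> move_arm:
  targets:
    - {"dx": -0.1,"dy": 0.05,"dz": -0.6,"rx": 0,"ry": 0,"rz": 0}
    - {"dx": 0,"dy": 0,"dz": -0.8,"rx": 0,"ry": 0,"rz": 0}
    - {"dx": 0,"dy": 0,"dz": -0.8,"rx": 0,"ry": 0,"rz": 0}
    - {"dx": 0,"dy": 0,"dz": -0.6,"rx": 0,"ry": 0,"rz": 0}
    - {"dx": 0,"dy": 0,"dz": -0.4,"rx": 0,"ry": 0,"rz": 0}
    - {"dx": 0,"dy": 0,"dz": -0.2,"rx": 0,"ry": 0,"rz": 0}
    - {"dx": 0,"dy": 0,"dz": -0.2,"rx": 0,"ry": 0,"rz": 0}
    - {"dx": 0,"dy": 0,"dz": -0.08,"rx": 0,"ry": 0,"rz": 0}
    - {"dx": 0,"dy": 0,"dz": 0,"rx": 0,"ry": 0,"rz": 0}
    - {"dx": 0,"dy": 0,"dz": 0,"rx": 0,"ry": 0,"rz": 0}
  claw: 77

```text
t: 63.75
tcp_pos: [0.407, 0.2791, -0.0266]
tool_rot: [0.696, 0.718, 0.0, 0.0]
force: [-0.0, 0.3, 0.6]
finger_gap: 0.769
gripper_force: 0.0
```

>>> move_arm:
  targets:
    - {"dx": 0,"dy": 0,"dz": -0.02,"rx": 0,"ry": 0,"rz": 0}
    - {"dx": 0,"dy": 0,"dz": -0.02,"rx": 0,"ry": 0,"rz": 0}
    - {"dx": 0,"dy": 0,"dz": -0.02,"rx": 0,"ry": 0,"rz": 0}
    - {"dx": 0,"dy": 0,"dz": -0.02,"rx": 0,"ry": 0,"rz": 0}
    - {"dx": 0,"dy": 0,"dz": 0,"rx": 0,"ry": 0,"rz": 0}
    - {"dx": 0,"dy": 0,"dz": 0,"rx": 0,"ry": 0,"rz": 0}
    - {"dx": 0,"dy": 0,"dz": 0,"rx": 0,"ry": 0,"rz": 0}
    - {"dx": 0,"dy": 0,"dz": 0,"rx": 0,"ry": 0,"rz": 0}
    - {"dx": 0,"dy": 0,"dz": 0,"rx": 0,"ry": 0,"rz": 0}
    - {"dx": 0,"dy": 0,"dz": 0,"rx": 0,"ry": 0,"rz": 0}

```text
t: 65.0
tcp_pos: [0.4068, 0.279, -0.0288]
tool_rot: [0.696, 0.718, 0.0, 0.0]
force: [-0.1, -0.6, 0.4]
finger_gap: 0.772
gripper_force: 0.0
```

>>> move_arm:
  targets:
    - {"dx": 0,"dy": 0,"dz": 0,"rx": 0,"ry": 0,"rz": 0}
    - {"dx": 0,"dy": 0,"dz": 0,"rx": 0,"ry": 0,"rz": 0}
    - {"dx": 0,"dy": 0,"dz": 0,"rx": 0,"ry": 0,"rz": 0}
    - {"dx": 0,"dy": 0,"dz": 0,"rx": 0,"ry": 0,"rz": 0}
    - {"dx": 0,"dy": 0,"dz": 0,"rx": 0,"ry": 0,"rz": 0}
    - {"dx": 0,"dy": 0,"dz": 0,"rx": 0,"ry": 0,"rz": 0}
    - {"dx": 0,"dy": 0,"dz": 0,"rx": 0,"ry": 0,"rz": 0}
    - {"dx": 0,"dy": 0,"dz": 0,"rx": 0,"ry": 0,"rz": 0}
    - {"dx": 0,"dy": 0,"dz": 0,"rx": 0,"ry": 0,"rz": 0}
    - {"dx": 0,"dy": 0,"dz": 0,"rx": 0,"ry": 0,"rz": 0}
  claw: 0
  newtons: 35

```text
t: 66.25
tcp_pos: [0.4068, 0.279, -0.028]
tool_rot: [0.696, 0.718, 0.0, 0.0]
force: [-1.0, -0.0, 6.9]
finger_gap: 0.669
gripper_force: 35.6
```

>>> move_arm:
  targets:
    - {"dx": 0,"dy": 0,"dz": 0.4,"rx": 0,"ry": 0,"rz": 0}
    - {"dx": 0,"dy": 0,"dz": 0.8,"rx": 0,"ry": 0,"rz": 0}
    - {"dx": 0,"dy": 0,"dz": 0.8,"rx": 0,"ry": 0,"rz": 0}
    - {"dx": 0,"dy": 0,"dz": 0.8,"rx": 0,"ry": 0,"rz": 0}
    - {"dx": 0.367,"dy": -0.894,"dz": 0.8,"rx": 0,"ry": 0,"rz": 0}
    - {"dx": 0.367,"dy": -0.894,"dz": 0.6,"rx": 0,"ry": 0,"rz": 0}
    - {"dx": 0.367,"dy": -0.894,"dz": 0,"rx": 0,"ry": 0,"rz": 0}
    - {"dx": 0.367,"dy": -0.894,"dz": 0,"rx": 0,"ry": 0,"rz": 0}
    - {"dx": 0.367,"dy": -0.894,"dz": 0,"rx": 0,"ry": 0,"rz": 0}
    - {"dx": 0.367,"dy": -0.894,"dz": 0,"rx": 0,"ry": 0,"rz": 0}

```text
t: 67.5
tcp_pos: [0.4619, 0.1442, 0.0765]
tool_rot: [0.696, 0.718, 0.0, 0.0]
force: [-0.1, -0.2, -0.6]
finger_gap: 0.661
gripper_force: 37.4
```

>>> move_arm:
  targets:
    - {"dx": 0.367,"dy": -0.894,"dz": 0,"rx": 0,"ry": 0,"rz": 0}
    - {"dx": 0.367,"dy": -0.894,"dz": 0,"rx": 0,"ry": 0,"rz": 0}
    - {"dx": 0.367,"dy": -0.894,"dz": 0,"rx": 0,"ry": 0,"rz": 0}
    - {"dx": 0.367,"dy": -0.894,"dz": 0,"rx": 0,"ry": 0,"rz": 0}
    - {"dx": 0.367,"dy": -0.894,"dz": 0,"rx": 0,"ry": 0,"rz": 0}
    - {"dx": 0.367,"dy": -0.894,"dz": 0,"rx": 0,"ry": 0,"rz": 0}
    - {"dx": 0.367,"dy": -0.894,"dz": 0,"rx": 0,"ry": 0,"rz": 0}
    - {"dx": 0.367,"dy": -0.894,"dz": 0,"rx": 0,"ry": 0,"rz": 0}
    - {"dx": 0.367,"dy": -0.894,"dz": 0,"rx": 0,"ry": 0,"rz": 0}
    - {"dx": 0.367,"dy": -0.894,"dz": 0,"rx": 0,"ry": 0,"rz": 0}

```text
t: 68.75
tcp_pos: [0.5541, -0.0799, 0.0762]
tool_rot: [0.696, 0.718, 0.0, 0.0]
force: [-0.7, -0.1, -0.7]
finger_gap: 0.67
gripper_force: 37.4
```

```bash
cat >> h.py <<'E'
def held(thick,b=.028):
    s=sensors.sense();w,m=snap('wrist');t=s['tcp_pos'];print(s['t'],np.round(t,4),'gap',s['finger_gap'],s['gripper_force'])
    z=t[2]+b+thick;u,v=proj(m,(t[0],t[1],z));v1=proj(m,(t[0],t[1]+.03,z))[1];v2=proj(m,(t[0],t[1]-.03,z))[1];u1=proj(m,(t[0]-.03,t[1],z))[0];u2=proj(m,(t[0]+.03,t[1],z))[0]
    print('exp',np.round([u,v,v1,v2,u1,u2],1));g=w.mean(2);u,v=int(u),int(v)
    print('col',*[f'{y}:{int(g[y,u-1:u+2].mean())}' for y in range(int(v1)-16,int(v2)+16,3)])
    print('row',*[f'{x}:{int(g[v-1:v+2,x].mean())}' for x in range(int(u1)-10,int(u2)+10,3)])
E
python3 - <<'E'
from h import *
held(.006)
E
```

```text
68.75 [ 0.5541 -0.0799  0.0762] gap 0.669546988839847 37.361897360533476
exp [280.9 272.3 208.7 329.5 215.  346.5]
col 192:241 195:234 198:186 201:161 204:162 207:132 210:95 213:133 216:248 219:243 222:242 225:241 228:239 231:236 234:236 237:243 240:70 243:75 246:104 249:115 252:112 255:112 258:111 261:114 264:118 267:117 270:126 273:129 276:130 279:141 282:200 285:137 288:69 291:72 294:73 297:70 300:72 303:69 306:95 309:100 312:117 315:113 318:110 321:110 324:110 327:109 330:111 333:73 336:74 339:71 342:73
row 205:21 208:25 211:18 214:22 217:104 220:113 223:113 226:112 229:110 232:109 235:109 238:109 241:106 244:114 247:123 250:131 253:135 256:128 259:128 262:129 265:124 268:128 271:128 274:130 277:130 280:129 283:129 286:129 289:128 292:151 295:126 298:127 301:131 304:130 307:148 310:176 313:216 316:241 319:107 322:113 325:112 328:111 331:112 334:114 337:113 340:121 343:20 346:19 349:26 352:21 355:26
```

>>> move_arm:
  targets:
    - {"dx": 0,"dy": 0.02,"dz": 0,"rx": 0,"ry": 0,"rz": 0}
    - {"dx": 0,"dy": 0,"dz": -0.6,"rx": 0,"ry": 0,"rz": 0}
    - {"dx": 0,"dy": 0,"dz": -0.6,"rx": 0,"ry": 0,"rz": 0}
    - {"dx": 0,"dy": 0,"dz": -0.6,"rx": 0,"ry": 0,"rz": 0}
    - {"dx": 0,"dy": 0,"dz": -0.4,"rx": 0,"ry": 0,"rz": 0}
    - {"dx": 0,"dy": 0,"dz": -0.3,"rx": 0,"ry": 0,"rz": 0}
    - {"dx": 0,"dy": 0,"dz": -0.2,"rx": 0,"ry": 0,"rz": 0}
    - {"dx": 0,"dy": 0,"dz": -0.16,"rx": 0,"ry": 0,"rz": 0}
    - {"dx": 0,"dy": 0,"dz": -0.1,"rx": 0,"ry": 0,"rz": 0}
    - {"dx": 0,"dy": 0,"dz": 0,"rx": 0,"ry": 0,"rz": 0}

```text
t: 70.05
tcp_pos: [0.5536, -0.0781, 0.0022]
tool_rot: [0.696, 0.718, 0.0, 0.0]
force: [0.2, -0.3, 0.0]
finger_gap: 0.671
gripper_force: 37.4
```

>>> move_arm:
  targets:
    - {"dx": 0,"dy": 0,"dz": 0,"rx": 0,"ry": 0,"rz": 0}
    - {"dx": 0,"dy": 0,"dz": 0,"rx": 0,"ry": 0,"rz": 0}
    - {"dx": 0,"dy": 0,"dz": 0,"rx": 0,"ry": 0,"rz": 0}
    - {"dx": 0,"dy": 0,"dz": 0,"rx": 0,"ry": 0,"rz": 0}
    - {"dx": 0,"dy": 0,"dz": 0,"rx": 0,"ry": 0,"rz": 0}
    - {"dx": 0,"dy": 0,"dz": 0,"rx": 0,"ry": 0,"rz": 0}
    - {"dx": 0,"dy": 0,"dz": 0.5,"rx": 0,"ry": 0,"rz": 0}
    - {"dx": 0,"dy": 0,"dz": 1,"rx": 0,"ry": 0,"rz": 0}
    - {"dx": 0,"dy": 0,"dz": 1,"rx": 0,"ry": 0,"rz": 0}
    - {"dx": 0,"dy": 0,"dz": 1,"rx": 0,"ry": 0,"rz": 0}
  claw: 90

```text
t: 71.3
tcp_pos: [0.5536, -0.0781, 0.0912]
tool_rot: [0.696, 0.718, 0.0, 0.0]
force: [-0.5, 0.1, 0.5]
finger_gap: 0.903
gripper_force: 0.0
```

Run:
```python
from h import *
nest(.035,'w15');rings()
```

```text
[ 0.5536 -0.0781  0.0912] 71.3 0.9029503966691692
exp [280. 218. 176. 258. 237. 323.]
col 161:255 164:137 167:178 170:255 173:164 176:123 179:166 182:247 185:245 188:242 191:240 194:234 197:161 200:161 203:159 206:239 209:248 212:248 215:248 218:247 221:249 224:160 227:144 230:69 233:71 236:69 239:87 242:99 245:117 248:111 251:113 254:113 257:115 260:117 263:131 266:128 269:132
row 223:110 226:109 229:112 232:109 235:104 238:173 241:242 244:241 247:240 250:238 253:227 256:152 259:158 262:160 265:157 268:160 271:150 274:252 277:248 280:247 283:248 286:247 289:240 292:157 295:158 298:161 301:107 304:201 307:242 310:240 313:242 316:245 319:223 322:237 325:238 328:241 331:241 334:239
ring [149.7 280.1] [18.6 19.3] [147.0] [0.3633 0.3898 0.006 ]
ring [153.8 240.3] [20.6 20.9] [112.5] [0.4787 0.3824 0.006 ]
ring [189.5 205.2] [20.6 21. ] [151.0] [0.5835 0.2821 0.006 ]
ring [390.7 167.1] [18.4 24.4] [] [ 0.7106 -0.3136  0.006 ]
ring [266.  151.7] [17.6 21.1] [2.0, 47.5, 4.0] [0.7482 0.0604 0.006 ]
```

>>> move_arm:
  targets:
    - {"dx": -0.157,"dy": 0.97,"dz": 0,"rx": 0,"ry": 0,"rz": 0}
    - {"dx": -0.157,"dy": 0.97,"dz": 0,"rx": 0,"ry": 0,"rz": 0}
    - {"dx": -0.157,"dy": 0.97,"dz": 0,"rx": 0,"ry": 0,"rz": 0}
    - {"dx": -0.157,"dy": 0.97,"dz": 0,"rx": 0,"ry": 0,"rz": 0}
    - {"dx": -0.157,"dy": 0.97,"dz": 0,"rx": 0,"ry": 0,"rz": 0}
    - {"dx": -0.157,"dy": 0.97,"dz": 0,"rx": 0,"ry": 0,"rz": 0}
    - {"dx": -0.157,"dy": 0.97,"dz": 0,"rx": 0,"ry": 0,"rz": 0}
    - {"dx": -0.157,"dy": 0.97,"dz": 0,"rx": 0,"ry": 0,"rz": 0}
    - {"dx": -0.157,"dy": 0.97,"dz": 0,"rx": 0,"ry": 0,"rz": 0}
    - {"dx": -0.157,"dy": 0.97,"dz": 0,"rx": 0,"ry": 0,"rz": 0}

```text
t: 72.65
tcp_pos: [0.5137, 0.1651, 0.0892]
tool_rot: [0.696, 0.718, -0.0, -0.0]
force: [0.1, 0.1, 0.7]
finger_gap: 0.899
gripper_force: 0.0
```

>>> move_arm:
  targets:
    - {"dx": -0.157,"dy": 0.97,"dz": 0,"rx": 0,"ry": 0,"rz": 0}
    - {"dx": -0.157,"dy": 0.97,"dz": 0,"rx": 0,"ry": 0,"rz": 0}
    - {"dx": -0.157,"dy": 0.97,"dz": 0,"rx": 0,"ry": 0,"rz": 0}
    - {"dx": -0.157,"dy": 0.97,"dz": 0,"rx": 0,"ry": 0,"rz": 0}
    - {"dx": -0.157,"dy": 0.97,"dz": 0,"rx": 0,"ry": 0,"rz": 0}
    - {"dx": -0.157,"dy": 0.97,"dz": 0,"rx": 0,"ry": 0,"rz": 0}
    - {"dx": -0.157,"dy": 0.97,"dz": 0,"rx": 0,"ry": 0,"rz": 0}
    - {"dx": -0.157,"dy": 0.97,"dz": 0,"rx": 0,"ry": 0,"rz": 0}
    - {"dx": -0.157,"dy": 0.97,"dz": -0.5,"rx": 0,"ry": 0,"rz": 0}
    - {"dx": 0,"dy": 0,"dz": -0.5,"rx": 0,"ry": 0,"rz": 0}

```text
t: 73.9
tcp_pos: [0.4784, 0.3839, 0.0639]
tool_rot: [0.695, 0.719, 0.0, 0.0]
force: [-0.3, -0.5, 0.2]
finger_gap: 0.903
gripper_force: 0.0
```

Run:
```python
from h import *
disc(.006)
```

```text
ell [280.2 215.9] [77.9 80.8] pos [0.4785 0.3843 0.006 ] near edge [240 177] [321 255]
t 73.9 tcp [0.4784 0.3839 0.0639] rot [0.695 0.719 0.    0.   ] gap 0.9030982856765326 F [-0.3 -0.5  0.2]
```

>>> move_arm:
  targets:
    - {"dx": -0.02,"dy": 0.04,"dz": -0.6,"rx": 0,"ry": 0,"rz": 0}
    - {"dx": 0,"dy": 0,"dz": -0.8,"rx": 0,"ry": 0,"rz": 0}
    - {"dx": 0,"dy": 0,"dz": -0.8,"rx": 0,"ry": 0,"rz": 0}
    - {"dx": 0,"dy": 0,"dz": -0.6,"rx": 0,"ry": 0,"rz": 0}
    - {"dx": 0,"dy": 0,"dz": -0.4,"rx": 0,"ry": 0,"rz": 0}
    - {"dx": 0,"dy": 0,"dz": -0.3,"rx": 0,"ry": 0,"rz": 0}
    - {"dx": 0,"dy": 0,"dz": -0.2,"rx": 0,"ry": 0,"rz": 0}
    - {"dx": 0,"dy": 0,"dz": -0.06,"rx": 0,"ry": 0,"rz": 0}
    - {"dx": 0,"dy": 0,"dz": -0.04,"rx": 0,"ry": 0,"rz": 0}
    - {"dx": 0,"dy": 0,"dz": 0,"rx": 0,"ry": 0,"rz": 0}
  claw: 77

```text
t: 75.2
tcp_pos: [0.4787, 0.3838, -0.03]
tool_rot: [0.696, 0.718, 0.0, 0.0]
force: [-0.8, -0.2, 0.4]
finger_gap: 0.77
gripper_force: 0.0
```

>>> move_arm:
  targets:
    - {"dx": 0,"dy": 0,"dz": 0,"rx": 0,"ry": 0,"rz": 0}
    - {"dx": 0,"dy": 0,"dz": 0,"rx": 0,"ry": 0,"rz": 0}
    - {"dx": 0,"dy": 0,"dz": 0,"rx": 0,"ry": 0,"rz": 0}
    - {"dx": 0,"dy": 0,"dz": 0,"rx": 0,"ry": 0,"rz": 0}
    - {"dx": 0,"dy": 0,"dz": 0,"rx": 0,"ry": 0,"rz": 0}
    - {"dx": 0,"dy": 0,"dz": 0,"rx": 0,"ry": 0,"rz": 0}
    - {"dx": 0,"dy": 0,"dz": 0,"rx": 0,"ry": 0,"rz": 0}
    - {"dx": 0,"dy": 0,"dz": 0,"rx": 0,"ry": 0,"rz": 0}
    - {"dx": 0,"dy": 0,"dz": 0,"rx": 0,"ry": 0,"rz": 0}
    - {"dx": 0,"dy": 0,"dz": 0,"rx": 0,"ry": 0,"rz": 0}
  claw: 0
  newtons: 35

```text
t: 76.45
tcp_pos: [0.4788, 0.3838, -0.0297]
tool_rot: [0.696, 0.718, 0.0, 0.0]
force: [-0.3, 0.1, 6.4]
finger_gap: 0.67
gripper_force: 37.5
```

>>> move_arm:
  targets:
    - {"dx": 0,"dy": 0,"dz": 0.5,"rx": 0,"ry": 0,"rz": 0}
    - {"dx": 0,"dy": 0,"dz": 1,"rx": 0,"ry": 0,"rz": 0}
    - {"dx": 0,"dy": 0,"dz": 1,"rx": 0,"ry": 0,"rz": 0}
    - {"dx": 0.158,"dy": -0.972,"dz": 1,"rx": 0,"ry": 0,"rz": 0}
    - {"dx": 0.158,"dy": -0.972,"dz": 0.8,"rx": 0,"ry": 0,"rz": 0}
    - {"dx": 0.158,"dy": -0.972,"dz": 0,"rx": 0,"ry": 0,"rz": 0}
    - {"dx": 0.158,"dy": -0.972,"dz": 0,"rx": 0,"ry": 0,"rz": 0}
    - {"dx": 0.158,"dy": -0.972,"dz": 0,"rx": 0,"ry": 0,"rz": 0}
    - {"dx": 0.158,"dy": -0.972,"dz": 0,"rx": 0,"ry": 0,"rz": 0}
    - {"dx": 0.158,"dy": -0.972,"dz": 0,"rx": 0,"ry": 0,"rz": 0}

```text
t: 77.7
tcp_pos: [0.5063, 0.2128, 0.0776]
tool_rot: [0.696, 0.718, 0.0, 0.0]
force: [0.4, -0.0, -0.2]
finger_gap: 0.665
gripper_force: 37.6
```

>>> move_arm:
  targets:
    - {"dx": 0.158,"dy": -0.972,"dz": 0,"rx": 0,"ry": 0,"rz": 0}
    - {"dx": 0.158,"dy": -0.972,"dz": 0,"rx": 0,"ry": 0,"rz": 0}
    - {"dx": 0.158,"dy": -0.972,"dz": 0,"rx": 0,"ry": 0,"rz": 0}
    - {"dx": 0.158,"dy": -0.972,"dz": 0,"rx": 0,"ry": 0,"rz": 0}
    - {"dx": 0.158,"dy": -0.972,"dz": 0,"rx": 0,"ry": 0,"rz": 0}
    - {"dx": 0.158,"dy": -0.972,"dz": 0,"rx": 0,"ry": 0,"rz": 0}
    - {"dx": 0.158,"dy": -0.972,"dz": 0,"rx": 0,"ry": 0,"rz": 0}
    - {"dx": 0.158,"dy": -0.972,"dz": 0,"rx": 0,"ry": 0,"rz": 0}
    - {"dx": 0.158,"dy": -0.972,"dz": 0,"rx": 0,"ry": 0,"rz": 0}
    - {"dx": 0.158,"dy": -0.972,"dz": 0,"rx": 0,"ry": 0,"rz": 0}

```text
t: 78.95
tcp_pos: [0.5458, -0.0303, 0.0776]
tool_rot: [0.696, 0.718, 0.0, 0.0]
force: [0.0, 0.5, 0.4]
finger_gap: 0.666
gripper_force: 37.6
```

>>> move_arm:
  targets:
    - {"dx": 0.158,"dy": -0.972,"dz": 0,"rx": 0,"ry": 0,"rz": 0}
    - {"dx": 0.158,"dy": -0.972,"dz": 0,"rx": 0,"ry": 0,"rz": 0}
    - {"dx": 0,"dy": 0,"dz": 0,"rx": 0,"ry": 0,"rz": 0}
    - {"dx": 0,"dy": 0,"dz": 0,"rx": 0,"ry": 0,"rz": 0}
    - {"dx": 0,"dy": 0,"dz": 0,"rx": 0,"ry": 0,"rz": 0}
    - {"dx": 0,"dy": 0,"dz": 0,"rx": 0,"ry": 0,"rz": 0}
    - {"dx": 0,"dy": 0,"dz": 0,"rx": 0,"ry": 0,"rz": 0}
    - {"dx": 0,"dy": 0,"dz": 0,"rx": 0,"ry": 0,"rz": 0}
    - {"dx": 0,"dy": 0,"dz": 0,"rx": 0,"ry": 0,"rz": 0}
    - {"dx": 0,"dy": 0,"dz": 0,"rx": 0,"ry": 0,"rz": 0}

```text
t: 80.2
tcp_pos: [0.5535, -0.0781, 0.0771]
tool_rot: [0.696, 0.718, -0.0, -0.0]
force: [-0.2, -0.2, -0.2]
finger_gap: 0.663
gripper_force: 37.6
```

Run:
```python
from h import *
held(.006,.0297)
```

```text
80.2 [ 0.5535 -0.0781  0.0771] gap 0.6630874151865431 37.576883817200724
exp [280.9 274.  209.8 331.8 214.3 347.2]
col 193:241 196:238 199:182 202:162 205:164 208:89 211:140 214:254 217:245 220:245 223:241 226:240 229:240 232:240 235:238 238:43 241:70 244:69 247:97 250:119 253:113 256:111 259:111 262:111 265:117 268:118 271:138 274:128 277:128 280:124 283:196 286:70 289:74 292:72 295:72 298:72 301:71 304:71 307:96 310:98 313:114 316:109 319:107 322:110 325:113 328:110 331:106 334:70 337:73 340:70 343:71 346:71
row 204:23 207:23 210:12 213:23 216:101 219:110 222:111 225:112 228:111 231:111 234:112 237:113 240:101 243:112 246:109 249:111 252:124 255:136 258:132 261:128 264:126 267:128 270:129 273:129 276:127 279:129 282:128 285:128 288:127 291:125 294:209 297:197 300:176 303:180 306:164 309:221 312:239 315:238 318:108 321:111 324:109 327:112 330:111 333:109 336:109 339:108 342:74 345:44 348:21 351:26 354:25
```

>>> move_arm:
  targets:
    - {"dx": 0,"dy": 0,"dz": -0.6,"rx": 0,"ry": 0,"rz": 0}
    - {"dx": 0,"dy": 0,"dz": -0.6,"rx": 0,"ry": 0,"rz": 0}
    - {"dx": 0,"dy": 0,"dz": -0.6,"rx": 0,"ry": 0,"rz": 0}
    - {"dx": 0,"dy": 0,"dz": -0.4,"rx": 0,"ry": 0,"rz": 0}
    - {"dx": 0,"dy": 0,"dz": -0.3,"rx": 0,"ry": 0,"rz": 0}
    - {"dx": 0,"dy": 0,"dz": -0.2,"rx": 0,"ry": 0,"rz": 0}
    - {"dx": 0,"dy": 0,"dz": -0.1,"rx": 0,"ry": 0,"rz": 0}
    - {"dx": 0,"dy": 0,"dz": -0.03,"rx": 0,"ry": 0,"rz": 0}
    - {"dx": 0,"dy": 0,"dz": 0,"rx": 0,"ry": 0,"rz": 0}
    - {"dx": 0,"dy": 0,"dz": 0,"rx": 0,"ry": 0,"rz": 0}

```text
t: 81.5
tcp_pos: [0.5537, -0.0781, 0.0067]
tool_rot: [0.696, 0.718, 0.0, 0.0]
force: [-0.2, -0.0, -0.8]
finger_gap: 0.664
gripper_force: 37.6
```

>>> move_arm:
  targets:
    - {"dx": 0,"dy": 0,"dz": 0,"rx": 0,"ry": 0,"rz": 0}
    - {"dx": 0,"dy": 0,"dz": 0,"rx": 0,"ry": 0,"rz": 0}
    - {"dx": 0,"dy": 0,"dz": 0,"rx": 0,"ry": 0,"rz": 0}
    - {"dx": 0,"dy": 0,"dz": 0,"rx": 0,"ry": 0,"rz": 0}
    - {"dx": 0,"dy": 0,"dz": 0,"rx": 0,"ry": 0,"rz": 0}
    - {"dx": 0,"dy": 0,"dz": 0,"rx": 0,"ry": 0,"rz": 0}
    - {"dx": 0,"dy": 0,"dz": 0.5,"rx": 0,"ry": 0,"rz": 0}
    - {"dx": 0,"dy": 0,"dz": 1,"rx": 0,"ry": 0,"rz": 0}
    - {"dx": 0,"dy": 0,"dz": 1,"rx": 0,"ry": 0,"rz": 0}
    - {"dx": 0,"dy": 0,"dz": 1,"rx": 0,"ry": 0,"rz": 0}
  claw: 90

```text
t: 82.75
tcp_pos: [0.5537, -0.0781, 0.0955]
tool_rot: [0.696, 0.718, 0.0, 0.0]
force: [0.6, -0.1, -0.4]
finger_gap: 0.902
gripper_force: 0.0
```

Run:
```python
from h import *
nest(.041,'w16');rings()
```

```text
[ 0.5537 -0.0781  0.0955] 82.75 0.9022231038160534
exp [280. 219. 176. 259. 237. 323.]
col 162:227 165:140 168:255 171:232 174:252 177:116 180:254 183:249 186:245 189:244 192:243 195:99 198:161 201:162 204:190 207:249 210:248 213:248 216:247 219:248 222:203 225:157 228:121 231:69 234:72 237:85 240:99 243:105 246:113 249:110 252:115 255:112 258:115 261:132 264:128 267:135 270:188
row 222:113 225:113 228:113 231:110 234:114 237:97 240:240 243:239 246:240 249:241 252:245 255:158 258:159 261:158 264:158 267:157 270:157 273:194 276:250 279:248 282:247 285:248 288:233 291:157 294:158 297:169 300:71 303:81 306:241 309:240 312:240 315:239 318:241 321:229 324:238 327:239 330:241 333:239
ring [248.7 289.5] [29.9 31.4] [2.0, 6.0, 2.0, 2.0, 2.0] [0.3411 0.1022 0.006 ]
ring [149.7 280.2] [18.7 19.4] [147.0] [0.3631 0.3898 0.006 ]
ring [189.5 205.1] [20.5 21. ] [151.0] [0.5837 0.2821 0.006 ]
ring [390.6 167.1] [18.5 24.4] [] [ 0.7106 -0.3133  0.006 ]
ring [266.1 151.7] [17.9 21. ] [47.5, 4.0] [0.7482 0.0602 0.006 ]
```

>>> move_arm:
  targets:
    - {"dx": 0.078,"dy": 0.957,"dz": 0,"rx": 0,"ry": 0,"rz": 0}
    - {"dx": 0.078,"dy": 0.957,"dz": 0,"rx": 0,"ry": 0,"rz": 0}
    - {"dx": 0.078,"dy": 0.957,"dz": 0,"rx": 0,"ry": 0,"rz": 0}
    - {"dx": 0.078,"dy": 0.957,"dz": 0,"rx": 0,"ry": 0,"rz": 0}
    - {"dx": 0.078,"dy": 0.957,"dz": 0,"rx": 0,"ry": 0,"rz": 0}
    - {"dx": 0.078,"dy": 0.957,"dz": 0,"rx": 0,"ry": 0,"rz": 0}
    - {"dx": 0.078,"dy": 0.957,"dz": 0,"rx": 0,"ry": 0,"rz": 0}
    - {"dx": 0.078,"dy": 0.957,"dz": 0,"rx": 0,"ry": 0,"rz": 0}
    - {"dx": 0.078,"dy": 0.957,"dz": 0,"rx": 0,"ry": 0,"rz": 0}
    - {"dx": 0.078,"dy": 0.957,"dz": 0,"rx": 0,"ry": 0,"rz": 0}

```text
t: 84.1
tcp_pos: [0.5725, 0.1619, 0.0933]
tool_rot: [0.696, 0.718, -0.0, -0.0]
force: [-0.6, -0.4, 0.3]
finger_gap: 0.898
gripper_force: 0.0
```

>>> move_arm:
  targets:
    - {"dx": 0.078,"dy": 0.957,"dz": 0,"rx": 0,"ry": 0,"rz": 0}
    - {"dx": 0.078,"dy": 0.957,"dz": 0,"rx": 0,"ry": 0,"rz": 0}
    - {"dx": 0.078,"dy": 0.957,"dz": 0,"rx": 0,"ry": 0,"rz": 0}
    - {"dx": 0.078,"dy": 0.957,"dz": 0,"rx": 0,"ry": 0,"rz": 0}
    - {"dx": 0.078,"dy": 0.957,"dz": 0,"rx": 0,"ry": 0,"rz": 0}
    - {"dx": 0,"dy": 0,"dz": -0.6,"rx": 0,"ry": 0,"rz": 0}
    - {"dx": 0,"dy": 0,"dz": -0.6,"rx": 0,"ry": 0,"rz": 0}
    - {"dx": 0,"dy": 0,"dz": 0,"rx": 0,"ry": 0,"rz": 0}
    - {"dx": 0,"dy": 0,"dz": 0,"rx": 0,"ry": 0,"rz": 0}
    - {"dx": 0,"dy": 0,"dz": 0,"rx": 0,"ry": 0,"rz": 0}

```text
t: 85.35
tcp_pos: [0.5833, 0.2805, 0.0644]
tool_rot: [0.696, 0.718, 0.0, 0.0]
force: [-0.4, -0.4, 0.6]
finger_gap: 0.9
gripper_force: 0.0
```

Run:
```python
from h import *
disc(.011)
```

```text
ell [351.5 289.2] [6.1 9. ] pos [0.6396 0.2259 0.011 ] near edge [347 284] [354 292]
ell [279.6 216.3] [82.5 83.6] pos [0.583  0.2819 0.011 ] near edge [238 175] [321 257]
t 85.35 tcp [0.5833 0.2805 0.0644] rot [0.696 0.718 0.    0.   ] gap 0.8998619379237306 F [-0.4 -0.4  0.6]
```

>>> move_arm:
  targets:
    - {"dx": -0.01,"dy": 0.05,"dz": -0.6,"rx": 0,"ry": 0,"rz": 0}
    - {"dx": 0,"dy": 0,"dz": -0.8,"rx": 0,"ry": 0,"rz": 0}
    - {"dx": 0,"dy": 0,"dz": -0.8,"rx": 0,"ry": 0,"rz": 0}
    - {"dx": 0,"dy": 0,"dz": -0.6,"rx": 0,"ry": 0,"rz": 0}
    - {"dx": 0,"dy": 0,"dz": -0.4,"rx": 0,"ry": 0,"rz": 0}
    - {"dx": 0,"dy": 0,"dz": -0.2,"rx": 0,"ry": 0,"rz": 0}
    - {"dx": 0,"dy": 0,"dz": -0.12,"rx": 0,"ry": 0,"rz": 0}
    - {"dx": 0,"dy": 0,"dz": -0.06,"rx": 0,"ry": 0,"rz": 0}
    - {"dx": 0,"dy": 0,"dz": 0,"rx": 0,"ry": 0,"rz": 0}
    - {"dx": 0,"dy": 0,"dz": 0,"rx": 0,"ry": 0,"rz": 0}
  claw: 77

```text
t: 86.65
tcp_pos: [0.5828, 0.2822, -0.0252]
tool_rot: [0.696, 0.718, 0.0, 0.0]
force: [-1.0, 0.3, -0.6]
finger_gap: 0.772
gripper_force: 0.0
```

>>> move_arm:
  targets:
    - {"dx": 0,"dy": 0,"dz": 0,"rx": 0,"ry": 0,"rz": 0}
    - {"dx": 0,"dy": 0,"dz": 0,"rx": 0,"ry": 0,"rz": 0}
    - {"dx": 0,"dy": 0,"dz": 0,"rx": 0,"ry": 0,"rz": 0}
    - {"dx": 0,"dy": 0,"dz": 0,"rx": 0,"ry": 0,"rz": 0}
    - {"dx": 0,"dy": 0,"dz": 0,"rx": 0,"ry": 0,"rz": 0}
    - {"dx": 0,"dy": 0,"dz": 0,"rx": 0,"ry": 0,"rz": 0}
    - {"dx": 0,"dy": 0,"dz": 0,"rx": 0,"ry": 0,"rz": 0}
    - {"dx": 0,"dy": 0,"dz": 0,"rx": 0,"ry": 0,"rz": 0}
    - {"dx": 0,"dy": 0,"dz": 0,"rx": 0,"ry": 0,"rz": 0}
    - {"dx": 0,"dy": 0,"dz": 0,"rx": 0,"ry": 0,"rz": 0}
  claw: 0
  newtons: 40

```text
t: 87.9
tcp_pos: [0.5829, 0.2822, -0.0244]
tool_rot: [0.696, 0.718, 0.0, 0.0]
force: [-1.8, 0.3, 5.5]
finger_gap: 0.675
gripper_force: 41.9
```

>>> move_arm:
  targets:
    - {"dx": 0,"dy": 0,"dz": 0.5,"rx": 0,"ry": 0,"rz": 0}
    - {"dx": 0,"dy": 0,"dz": 1,"rx": 0,"ry": 0,"rz": 0}
    - {"dx": 0,"dy": 0,"dz": 1,"rx": 0,"ry": 0,"rz": 0}
    - {"dx": -0.078,"dy": -0.961,"dz": 1,"rx": 0,"ry": 0,"rz": 0}
    - {"dx": -0.078,"dy": -0.961,"dz": 0.9,"rx": 0,"ry": 0,"rz": 0}
    - {"dx": -0.078,"dy": -0.961,"dz": 0,"rx": 0,"ry": 0,"rz": 0}
    - {"dx": -0.078,"dy": -0.961,"dz": 0,"rx": 0,"ry": 0,"rz": 0}
    - {"dx": -0.078,"dy": -0.961,"dz": 0,"rx": 0,"ry": 0,"rz": 0}
    - {"dx": -0.078,"dy": -0.961,"dz": 0,"rx": 0,"ry": 0,"rz": 0}
    - {"dx": -0.078,"dy": -0.961,"dz": 0,"rx": 0,"ry": 0,"rz": 0}

```text
t: 89.15
tcp_pos: [0.5689, 0.1131, 0.085]
tool_rot: [0.696, 0.718, 0.0, 0.0]
force: [0.0, 0.2, -1.0]
finger_gap: 0.677
gripper_force: 42.9
```

>>> move_arm:
  targets:
    - {"dx": -0.078,"dy": -0.961,"dz": 0,"rx": 0,"ry": 0,"rz": 0}
    - {"dx": -0.078,"dy": -0.961,"dz": 0,"rx": 0,"ry": 0,"rz": 0}
    - {"dx": -0.078,"dy": -0.961,"dz": 0,"rx": 0,"ry": 0,"rz": 0}
    - {"dx": -0.078,"dy": -0.961,"dz": 0,"rx": 0,"ry": 0,"rz": 0}
    - {"dx": -0.078,"dy": -0.961,"dz": 0,"rx": 0,"ry": 0,"rz": 0}
    - {"dx": -0.078,"dy": -0.961,"dz": 0,"rx": 0,"ry": 0,"rz": 0}
    - {"dx": -0.078,"dy": -0.961,"dz": 0,"rx": 0,"ry": 0,"rz": 0}
    - {"dx": -0.078,"dy": -0.961,"dz": 0,"rx": 0,"ry": 0,"rz": 0}
    - {"dx": 0,"dy": 0,"dz": 0,"rx": 0,"ry": 0,"rz": 0}
    - {"dx": 0,"dy": 0,"dz": 0,"rx": 0,"ry": 0,"rz": 0}

```text
t: 90.4
tcp_pos: [0.5532, -0.0778, 0.0847]
tool_rot: [0.696, 0.718, 0.0, -0.0]
force: [-0.1, 0.8, 0.1]
finger_gap: 0.675
gripper_force: 42.9
```

Run:
```python
from h import *
held(.014,.0245)
```

```text
90.4 [ 0.5532 -0.0778  0.0847] gap 0.6750162591437089 42.85719679668546
exp [280.9 276.9 211.5 335.5 213.  348.5]
col 195:243 198:120 201:163 204:158 207:52 210:111 213:123 216:107 219:248 222:242 225:240 228:239 231:233 234:244 237:67 240:68 243:103 246:99 249:117 252:111 255:112 258:112 261:113 264:120 267:138 270:127 273:128 276:141 279:233 282:67 285:71 288:71 291:71 294:73 297:72 300:72 303:70 306:72 309:93 312:96 315:94 318:94 321:99 324:108 327:108 330:109 333:106 336:107 339:70 342:71 345:69 348:70
row 203:19 206:22 209:21 212:17 215:111 218:105 221:107 224:109 227:107 230:109 233:88 236:101 239:110 242:111 245:110 248:109 251:112 254:110 257:111 260:108 263:157 266:237 269:169 272:167 275:171 278:172 281:173 284:172 287:172 290:171 293:241 296:234 299:234 302:235 305:233 308:237 311:238 314:236 317:235 320:243 323:79 326:96 329:109 332:111 335:108 338:108 341:106 344:66 347:22 350:23 353:17 356:23
```

>>> move_arm:
  targets:
    - {"dx": 0.02,"dy": 0.035,"dz": 0,"rx": 0,"ry": 0,"rz": 0}
    - {"dx": 0,"dy": 0,"dz": -0.6,"rx": 0,"ry": 0,"rz": 0}
    - {"dx": 0,"dy": 0,"dz": -0.6,"rx": 0,"ry": 0,"rz": 0}
    - {"dx": 0,"dy": 0,"dz": -0.6,"rx": 0,"ry": 0,"rz": 0}
    - {"dx": 0,"dy": 0,"dz": -0.4,"rx": 0,"ry": 0,"rz": 0}
    - {"dx": 0,"dy": 0,"dz": -0.3,"rx": 0,"ry": 0,"rz": 0}
    - {"dx": 0,"dy": 0,"dz": -0.12,"rx": 0,"ry": 0,"rz": 0}
    - {"dx": 0,"dy": 0,"dz": -0.06,"rx": 0,"ry": 0,"rz": 0}
    - {"dx": 0,"dy": 0,"dz": 0,"rx": 0,"ry": 0,"rz": 0}
    - {"dx": 0,"dy": 0,"dz": 0,"rx": 0,"ry": 0,"rz": 0}

```text
t: 91.7
tcp_pos: [0.5541, -0.0775, 0.0178]
tool_rot: [0.696, 0.718, 0.0, 0.0]
force: [-0.2, -0.5, -0.7]
finger_gap: 0.677
gripper_force: 42.9
```

No contact forces. Release and lift.

>>> move_arm:
  targets:
    - {"dx": 0,"dy": 0,"dz": -0.03,"rx": 0,"ry": 0,"rz": 0}
    - {"dx": 0,"dy": 0,"dz": 0,"rx": 0,"ry": 0,"rz": 0}
    - {"dx": 0,"dy": 0,"dz": 0,"rx": 0,"ry": 0,"rz": 0}
    - {"dx": 0,"dy": 0,"dz": 0,"rx": 0,"ry": 0,"rz": 0}
    - {"dx": 0,"dy": 0,"dz": 0,"rx": 0,"ry": 0,"rz": 0}
    - {"dx": 0,"dy": 0,"dz": 0,"rx": 0,"ry": 0,"rz": 0}
    - {"dx": 0,"dy": 0,"dz": 0.5,"rx": 0,"ry": 0,"rz": 0}
    - {"dx": 0,"dy": 0,"dz": 1,"rx": 0,"ry": 0,"rz": 0}
    - {"dx": 0,"dy": 0,"dz": 1,"rx": 0,"ry": 0,"rz": 0}
    - {"dx": 0,"dy": 0,"dz": 1,"rx": 0,"ry": 0,"rz": 0}
  claw: 90

```text
t: 92.95
tcp_pos: [0.5539, -0.0774, 0.1058]
tool_rot: [0.696, 0.718, 0.0, 0.0]
force: [0.8, 0.8, -1.0]
finger_gap: 0.9
gripper_force: 0.0
```

Run:
```python
from h import *
w,m=nest(.055,'w17')
d=dict(near=(.5537,-.079,.055))
for z in (.041,.055): print(z,[np.round(proj(m,(.5537,-.079+e,z)),0) for e in (.03,.021,.018,-.018,-.021,-.03)],[np.round(proj(m,(.5537+e,-.079,z)),0)[0] for e in (-.03,-.021,.021,.03)])
p=proj(m,(.548,.106,.044));print('bar exp',p); u,v=np.round(p).astype(int)
g=w.mean(2);print([(y,int(g[y,u])) for y in range(max(v-20,0),v+21,2)] if v>0 else 'out of view')
```

```text
[ 0.5539 -0.0774  0.1058] 92.95 0.899646232898106
exp [280. 221. 178. 262. 236. 323.]
col 164:139 167:255 170:208 173:212 176:127 179:110 182:254 185:244 188:241 191:238 194:164 197:161 200:158 203:254 206:248 209:248 212:248 215:247 218:250 221:158 224:160 227:61 230:69 233:76 236:98 239:102 242:112 245:94 248:96 251:118 254:110 257:111 260:114 263:136 266:232 269:231 272:62
row 221:112 224:110 227:111 230:112 233:111 236:111 239:203 242:198 245:236 248:242 251:202 254:242 257:147 260:157 263:159 266:158 269:159 272:158 275:156 278:156 281:154 284:157 287:159 290:157 293:166 296:84 299:78 302:104 305:114 308:75 311:239 314:239 317:240 320:223 323:238 326:242 329:238 332:242 335:240
0.041 [array([281., 176.]), array([281., 188.]), array([280., 192.]), array([279., 238.]), array([279., 242.]), array([278., 253.])] [np.float64(240.0), np.float64(252.0), np.float64(307.0), np.float64(319.0)]
0.055 [array([281., 179.]), array([281., 192.]), array([281., 197.]), array([279., 245.]), array([279., 249.]), array([278., 260.])] [np.float64(237.0), np.float64(250.0), np.float64(309.0), np.float64(322.0)]
bar exp [280.21681906 -82.04828809]
out of view
```

```bash
python3 -c "
from h import *
print(order.sign_off())"
```

```text
the job is handed in; nothing more can be done
None
```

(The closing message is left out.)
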